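Open a carton of film cores and count it in

TASK

Open the carton of film cores for inspection: swing its left, right and far flaps right back to the outside so the cores lie exposed. Then count the carton in: press the red plunger of the tally counter under the lamp all the way down to its stop, and let it spring back. Leave the cores in the carton and everything lying about where they are, and do not bump the lamp.

Things in the scene. Friction and masses are not known exactly. Their poses are not given: they have to be found in the camera images.
- carton: Brown carton, stands fast (cannot be pushed away), outside 170 (its x) x 124 (its y) x 98 mm high, walls 4 mm. Origin: centre of the underside, on the bench; z up, +x away from the robot, +y left, turned up to 20 degrees. Left, right and far flaps, 4 mm thick, cover its mouth; the near (-x) flap already hangs down outside. It and the counter may swap sides.
- flap_left (a joint): Left flap, 166 long x 58 mm from hinge to free edge; hinge line along carton x at y = +60, z = 101 mm of the carton. Starts at 0.9 to 1.3 rad, so a gap is left between it and the right flap. 0 = shut flat over the mouth, 1.57 = upright, 3.14 = folded out level, limit 3.4 rad. Stays where left; 0.3 N at its free edge moves it.
- flap_right (a joint): Right flap, mirror image of the left: hinge line at y = -60, z = 101 mm of the carton. Starts at 0.9 to 1.3 rad. 0 = shut flat over the mouth, 1.57 = upright, 3.14 = folded out level, limit 3.4 rad. Stays where left; 0.3 N at its free edge moves it.
- flap_far (a joint): Far dust flap, lower than the other two: hinge line along carton y at x = +83, z = 98 mm of the carton; 60 mm from hinge to free edge, 84 mm wide at the free edge. Starts almost shut, 0.1 to 0.35 rad: get beneath its free edge. 0 = shut flat over the mouth, 1.57 = upright, 3.14 = folded out level, limit 3.4 rad. Stays where left; 0.3 N at its free edge moves it.
- flap_left_edge (a point): Middle of the left flap's free edge.
- flap_right_edge (a point): Middle of the right flap's free edge.
- flap_far_edge (a point): Middle of the far flap's free edge.
- counter: Fixed grey tally counter on a stand, foot 120 x 90 mm, about 100 mm high, its face sloped 35 degrees towards its -x side (facing the robot, turned up to about 17 degrees). Origin: centre of the underside on the bench, z up.
- plunger (a joint): The counter's red plunger: 0 = up, 0.010 m = at its stop. Spring: 1.6 N to start, 5.6 N at the stop; it springs back by itself.
- plunger_top (a point): Centre of the top face of the red plunger head (disc 32 mm across, 8 mm thick), 88 mm above the bench when up. Its z axis is the plunger's axis, out of the sloped face, 35 degrees from vertical, leaning to the counter's -x side; pressing moves it 10 mm along -z. A straight-down tool would strike the lamp: come in along this axis.
- lamp: Fixed gooseneck lamp, origin and axes on those of the counter. Black shade 140 mm tall, 104 mm across at its lower rim, which is 237 mm up and centred 42 mm to the +x side of the origin; 14 mm thick neck rises to 427 mm and comes down behind to a foot 110 mm across, centred 170 mm to the +x side. Keep off it.
- weight_a: Loose black turned reel weight, 36 mm across, 45 mm high with a 24 mm knob; origin: centre of its underside. Leave it alone; stands close beside the carton's left wall.
- weight_b: Loose black turned reel weight, 36 mm across, 45 mm high with a 24 mm knob; origin: centre of its underside. Leave it alone; stands beside the counter.
- weight_c: Loose black turned reel weight, 36 mm across, 45 mm high with a 24 mm knob; origin: centre of its underside. Leave it alone; stands on the robot's side of the bench.
- tape_roll: Loose roll of splicing tape lying flat, 56 mm across, 19 mm high, behind the carton; origin: centre of its underside. Leave it alone.
- brush: Loose small brush lying on the left of the bench; leave it alone.
- core0: Loose film core lying flat on the carton's floor, 50 mm across, 35 mm high (top about 60 mm below the carton's rim); origin: centre of its underside. Leave it in place.
- core1: Loose film core lying flat on the carton's floor, 50 mm across, 35 mm high (top about 60 mm below the carton's rim); origin: centre of its underside. Leave it in place.
- core2: Loose film core lying flat on the carton's floor, 50 mm across, 35 mm high (top about 60 mm below the carton's rim); origin: centre of its underside. Leave it in place.
Mind the look-alikes: they are no part of the job. What is meant by the carton is not turquoise, and is the larger of those in its own colour.

How it is judged (in metres and radians):
On the way, in this order (a step that is already met when the one before it is completed fails the run):
1. the left, right and far flaps are all folded back to the outside (each past 2.3 rad) (value of joint each of flap_left, flap_right, flap_far above 2.3 rad), for 0.2 s.
2. with the flaps open, the plunger is pressed to its stop (past 9 of its 10 mm) (all of step 1 and value of joint plunger above 0.009 m), for 0.1 s.
At the end, for the whole second after the job is handed in: All three flaps folded back outside (past 2.3 rad), the plunger sprung back (under 2 mm) after a press past 9 mm, the three cores at rest on the carton's floor; bystanders and cores moved under 30 mm; lamp never pushed over 3 N (all of step 1 and value of joint plunger below 0.002 m and z of each of core0, core1, core2 in the frame of carton below 0.03 m and linear speed of each of core0, core1, core2 below 0.02 m/s); the robot touches nothing.
It fails at once if the lamp is bumped (over 3 N) (contact force between any of the arm, the fingers and lamp above 3 N).
It fails at once if a loose thing on the bench is moved more than 30 mm (distance of any of weight_a, weight_b, weight_c, tape_roll, brush from where it was at the start of the episode above 0.03 m).
It fails at once if a core in the carton is moved more than 30 mm (distance of any of core0, core1, core2 from where it was at the start of the episode above 0.03 m).
It also fails if it takes over 61 s, if anything falls off the work surface, if the arm or the gripper's body presses on something with over 40 N, if the wrist force passes 120 N, or if a joint passes its speed limit or range.

ROBOT

A 7-joint arm with a two-finger parallel gripper is mounted at the origin on the work surface. World frame = base frame: x ahead of the robot, y to its left, z up, the work surface at z = 0. Lengths are in mm, angles in rad, forces in N, time in s.
With the tool pointing down it reaches from about 400 to 875 mm from the base axis. Payload 4.4 kg.
Tool frame: the origin (TCP) lies on the centre line of the jaws, within the pads' length; the fingertips stand 19 mm ahead of it and the grasp point (between the pads) is the TCP; z points along the fingers, y is the line along which they close (so a half turn about z gives the same grasp; the last joint's range is limited). The gripper opens to 85 mm and grips with 20 to 120 N. Pads are 22 mm wide; open, the fingers measure 114 mm over their backs; the gripper's body (76 mm by 85 mm) begins 54 mm behind the grasp point. The pads swing forward as they close: fully open they stand 13 mm farther back than shut.
Start: joints at [-1.282, 0.628, 0.038, 1.517, -0.027, 0.996, -0.02], TCP at [225.789, 609.539, 220.813] pointing down, gripper open.
Joint ranges: [-3.06, 3.06], [-0.37, 2.12], [-1.25, 1.32], [0.18, 2.47], [-1.1, 4.24], [0.23, 1.98], [-2.94, 2.94]. Speed limits (rad/s): [2.57, 2.57, 3.14, 3.14, 3.14, 3.14, 3.14].

INTERFACE

Orientations are given as [roll, pitch, yaw] about the fixed x, y, z axes, in that order (R = Rz(yaw) Ry(pitch) Rx(roll)).
In Python, from cell import ctrl, viewer, silhouettes gives the robot as it stands.
- The arm moves only by the shell command python3 -m creep 'ROWS'. ROWS is JSON, a list of rows, each an object with "jaw": the gripper command: -1 is shut, 1 is fully open, values between are in proportion; "xyz": the shift along the tool's x, y, z in mm, a list of three; "angular": the turn, a rotation vector about the tool's x, y, z in rad, a list of three. In form: [{"jaw": jaw, "xyz": [tx, ty, tz], "angular": [rx, ry, rz]}, ...]. A call has 1 to 12 rows; each row is the pose to reach, as a shift and turn from the pose commanded when the call began, along the tool's axes at that moment; what a row does not reach only later rows make up. A row lasts 1/8 s, in which the tool goes at most 62.5 mm and 10.7 degrees, less where a joint would pass 70% of its speed; a pose out of reach is approached as far as the arm can. A call with a gripper value outside its range is refused whole. The fingers move at their own pace and stop on an object; the grip force is fixed at half the most. Time passes only in rows, so rows that repeat a pose let the fingers close. It gives the time, the measured TCP pose, the force, the opening and the grip force at its end, in the units of the state.
- ctrl.read_state(): the state, without advancing time (a new reading comes with each control period).
- viewer.get_image(name): name is "side" or "top"; returns (picture, depth): 384x512x3 uint8, red, green, blue; 384x512 float32, mm along the optical axis (not along the pixel's ray), 0 where there is no reading.
- viewer.camera_model(name): a dict with "fx", "fy", "cx", "cy" (pixels), "dist" ([k1, k2, p1, p2, k3] as OpenCV has them; the pictures are not rectified), "T" (4x4, takes a point from camera to world coordinates). Camera axes: x right, y down, z forward; pixel columns grow to the right and rows downward; lengths in mm; the calibration is good to about 2 mm. A picture is of the moment at which its call begins. camera_model takes no time and is no camera call.
- ctrl.finish_job(): hands the job in; it is judged then, once.
Trained networks look in the newest picture that a camera, given by its name, has taken for a name from the list of things; names that differ only in an ending like _2 or _b are one class to them, and where a whole thing is asked for, a point or a joint stands for the part that bears it (a point fixed in the world has none). Each returns a list of dicts, best first, with "score" (0 to 1); they miss things now and then, are a little off and sometimes report something else, mostly with a low value. They report only what shows in the picture. A call takes as long as a camera call. They do not tell look-alikes from the thing itself.
- silhouettes(camera, target): "pixels" (384x512 bool, what is visible of it) and "xy" ([column, row] in pixels, amid what is visible of it).
The state is a dict: "clock": time; "qpos": joint angles; "qd": joint speeds; "tau": joint torques, N m; "eef_pos": TCP position; "tool_rot": TCP orientation; "force": force on the tool from outside, world axes, zero at the start; "torque": the same for the moment, N m; "width": finger opening in mm; "gripper_force": force on a finger pad.
Only numpy, scipy, OpenCV 4.12 (cv2) and the standard library are available. Lean on these libraries where they do the work, as an engineer would, in place of code of your own. Each camera call takes 0.05 s, during which the arm holds its last target. There are 200 camera calls.

## Working session

There is one attempt and no reset: what is moved stays moved. The work goes in short steps, Python scripts to look and compute and a shell command to move; the robot and the scene stay as the last step left them, time stands still between calls to the robot, and variables do not carry over. Pictures are saved under pics/ and viewed, at most 10 in all, crops included, and the job is handed in when it is done.

```bash
mkdir -p pics; ls; cat > h.py <<'E'
import numpy as np, cv2
from cell import ctrl, viewer, silhouettes
def cloud(n,d):
    m=viewer.camera_model(n);K=np.array([[m['fx'],0,m['cx']],[0,m['fy'],m['cy']],[0,0,1.]])
    v,u=np.mgrid[:384,:512];p=np.stack([u,v],-1).reshape(-1,1,2).astype(np.float64)
    q=cv2.undistortPoints(p,K,np.array(m['dist'],float)).reshape(384,512,2)
    P=np.dstack([q*d[...,None],d]);T=np.array(m['T']);W=P@T[:3,:3].T+T[:3,3];W[d<=0]=np.nan
    return W
E
python3 - <<'E'
from h import *
for n in('side','top'):
    im,d=viewer.get_image(n);cv2.imwrite(f'pics/{n}0.png',im[...,::-1]);W=cloud(n,d);np.save(f'{n}0.npy',W)
    print(n,np.array(viewer.camera_model(n)['T']).round(2).tolist())
    for t in ('carton','flap_left','flap_right','flap_far','counter','plunger','lamp','weight_a','tape_roll','brush','core0'):
        for s in silhouettes(n,t):
            if s['score']<.3: continue
            m=s['pixels'];print(t,round(s['score'],2),np.round(s['xy']),m.sum(),np.nanmedian(W[m],0).round(0))
print(ctrl.read_state())
E
```

```text
pics
side [[0.77, -0.3, 0.56, -219.91], [-0.63, -0.39, 0.67, -766.77], [0.01, -0.87, -0.49, 700.89], [0.0, 0.0, 0.0, 1.0]]
carton 0.89 [292. 343.] 7548 [ 180. -390.  103.]
carton 0.84 [267. 270.] 2214 [ 301. -174.   64.]
carton 0.78 [354. 240.] 4905 [ 500. -265.   82.]
flap_left 0.93 [336. 210.] 445 [ 515. -182.  134.]
flap_left 0.73 [280. 322.] 2305 [ 182. -346.  104.]
flap_left 0.67 [261. 254.] 512 [ 314. -137.   68.]
flap_right 0.89 [372. 227.] 1025 [ 530. -277.  129.]
flap_right 0.67 [313. 342.] 2522 [ 200. -406.  104.]
flap_right 0.64 [277. 261.] 514 [ 330. -175.   69.]
flap_far 0.46 [357. 214.] 155 [ 579. -198.  109.]
counter 0.83 [258. 197.] 1194 [506. 118.  49.]
plunger 0.54 [250. 180.] 88 [503. 135.  87.]
lamp 0.94 [277. 117.] 2804 [575. 142. 277.]
weight_a 0.7 [264. 233.] 198 [405. -35.  27.]
weight_a 0.56 [291. 201.] 154 [584.  56.  24.]
weight_a 0.48 [278. 116.] 2724 [574. 141. 279.]
weight_a 0.47 [304. 244.] 244 [ 461. -133.   25.]
brush 0.84 [192. 173.] 429 [457. 415.  16.]
core0 0.71 [344. 244.] 200 [ 539. -202.   40.]
core0 0.55 [352. 238.] 5046 [ 499. -264.   82.]
to
[... 1491 characters left out ...]
62. -244.   38.]
{'clock': 1.2, 'qpos': array([-1.28178424,  0.62840247,  0.0385375 ,  1.51738974, -0.02700357,
        0.99631473, -0.0199955 ]), 'qd': array([-0.00048349, -0.00126539, -0.0014981 ,  0.00128338,  0.00022398,
        0.00115949, -0.00097967]), 'tau': array([-9.90702551e-05, -5.63260174e+01,  1.22601081e+00, -1.93773329e+01,
        1.10504427e-02,  1.57468108e-03,  8.34958449e-07]), 'eef_pos': array([225.81813936, 609.52853062, 220.81579422]), 'tool_rot': array([ 3.14158801e+00, -1.74287626e-05,  2.78672801e+00]), 'force': array([-0.6228305 ,  0.36127457, -0.03249147]), 'torque': array([-0.01504536, -0.03527355, -0.00545623]), 'gripper_force': 0.0, 'width': 85.59571145945509}
```

```bash
python3 - <<'E'
import cv2,numpy as np
a=cv2.imread('pics/top0.png');cv2.imwrite('pics/topA.png',cv2.resize(a[90:330,130:470],None,fx=2.3,fy=2.3))
a=cv2.imread('pics/side0.png');cv2.imwrite('pics/sideA.png',cv2.resize(a[150:300,230:430],None,fx=4,fy=4))
E
```

```text
(no output)
```

View pics/topA.png

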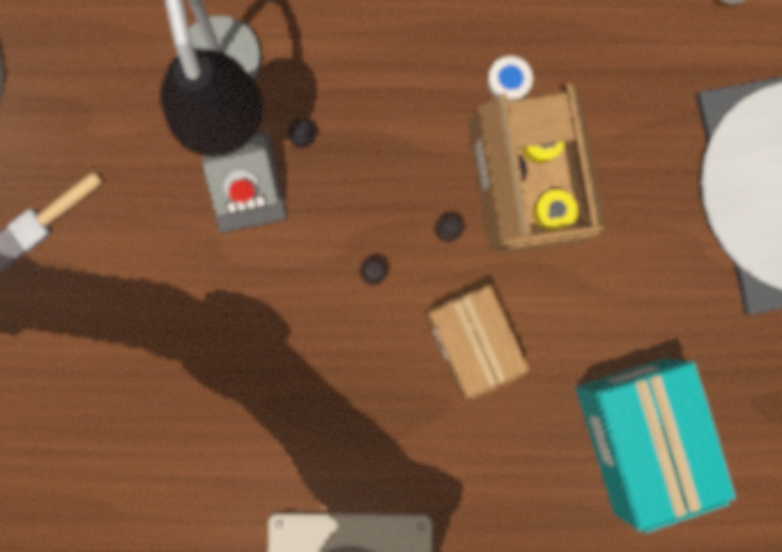

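View pics/sideA.png

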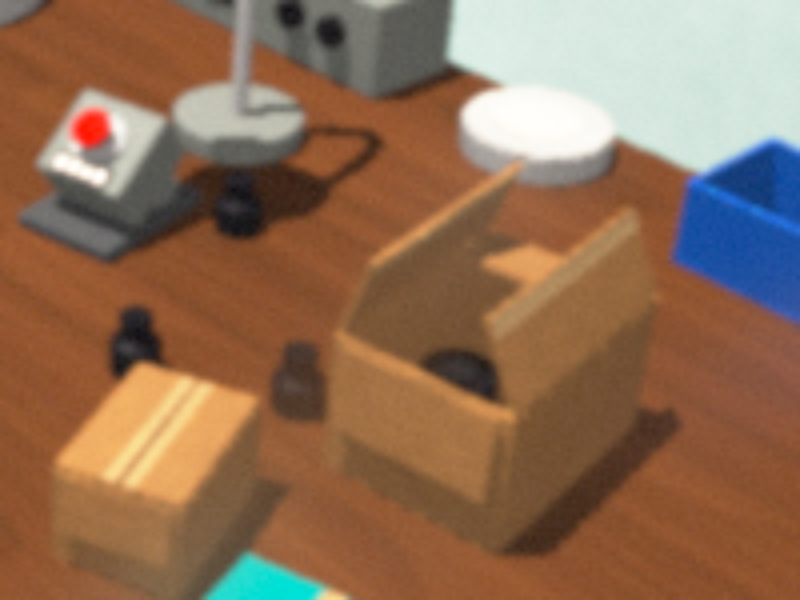

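Look-alikes, in top-view pixels: the open brown carton (357,164), a smaller closed brown box (335,241) and a turquoise box (416,283). The open brown one is the larger brown carton, and the side crop confirms it with its left and right flaps up, far flap nearly shut and near flap hanging. The plunger is at about (235,176), with the lamp shade behind it at (221,123).

```bash
cat > fit.py <<'E'
from h import *
from scipy.spatial import cKDTree
from scipy.optimize import least_squares
def grid(o,a,b,s=3.):
    o,a,b=map(np.array,(o,a,b));na,nb=[int(np.linalg.norm(v)/s)+2 for v in(a,b)]
    i,j=np.meshgrid(np.linspace(0,1,na),np.linspace(0,1,nb));return o+i.reshape(-1,1)*a+j.reshape(-1,1)*b
def model(qL,qR,qF):
    L=[]
    for i in(0,4):
        X,Y=85-i,62-i
        for s in(-1,1):
            L+=[grid((-X,s*Y,0),(2*X,0,0),(0,0,98)),grid((s*X,-Y,0),(0,2*Y,0),(0,0,98))]
    for t in(-2,2):
        for s,q in((1,qL),(-1,qR)):
            n=np.array([0,s*np.sin(q),np.cos(q)])*t
            L.append(grid(np.array((-83,s*60,101))+n,(166,0,0),(0,-s*58*np.cos(q),58*np.sin(q))))
        n=np.array([np.sin(qF),0,np.cos(qF)])*t
        L.append(grid(np.array((83,-42,98))+n,(0,84,0),(-60*np.cos(qF),0,60*np.sin(qF))))
    L.append(grid((-91,-50,40),(0,100,0),(0,0,58)))
    return np.vstack(L)
def fit(Ps,x0):
    def r(p):
        c,s=np.cos(p[2]),np.sin(p[2]);Q=Ps-[p[0],p[1],0];Q=np.c_[Q[:,0]*c+Q[:,1]*s,-Q[:,0]*s+Q[:,1]*c,Q[:,2]]
        return cKDTree(model(*p[3:])).query(Q)[0]
    return least_squares(r,x0,loss='soft_l1',f_scale=3,diff_step=[2e-3,4e-3,.05,.02,.02,.05],x_scale=[10,10,.1,.1,.1,.1])
E
python3 - <<'E'
from fit import *
Ps=[]
for n in('top','side'):
    W=np.load(n+'0.npy').reshape(-1,3);x,y,z=W.T
    with np.errstate(all='ignore'):
        m=(x>420)&(x<640)&(y>-330)&(y<-120)&(z>52)&(z<175)
    Ps.append(W[m][::2])
print([len(p) for p in Ps])
for P in(np.vstack(Ps),*Ps):
    f=fit(P,[535,-222,.15,1.1,1.1,.2]);print(f.x.round(3),np.median(f.fun))
# counter
for n in('top','side'):
    W=np.load(n+'0.npy');
    viewer.get_image(n)
    for t in('plunger','counter'):
        s=[s for s in silhouettes(n,t) if abs(np.nanmedian(W[s['pixels']],0)[1]-134)<25][0];m=s['pixels'];P=W[m];P=P[np.isfinite(P).all(1)]
        print(n,t,np.median(P,0).round(1))
        if t=='counter':
            P=P[(P[:,2]>45)&(P[:,2]<95)]
            rng=np.random.default_rng(0);best=0
            for k in range(500):
                a=P[rng.choice(len(P),3)];nn=np.cross(a[1]-a[0],a[2]-a[0]);l=np.linalg.norm(nn)
                if l<50: continue
                nn/=l; nn*=np.sign(nn[2])
                if abs(nn[2]-.82)>.1: continue
                c=(abs((P-a[0])@nn)<2);
                if c.sum()>best:best=c.sum();B=P[c]
            c0=B.mean(0);v=np.linalg.svd(B-c0)[2][2];v*=np.sign(v[2]);print(best,len(P),c0.round(1),v.round(3),'tilt',np.degrees(np.arccos(v[2])),'yaw',np.degrees(np.arctan2(-v[1],-v[0])))
            Q=W.reshape(-1,3);print('rect', cv2.minAreaRect(np.float32(B[:,:2])))
E
```

```text
[1079, 1828]
[ 5.31557e+02 -2.27041e+02  1.51000e-01  1.25800e+00  1.11200e+00
  2.84000e-01] 1.585769487849351
[ 5.32676e+02 -2.25736e+02  1.50000e-01  1.25600e+00  1.12800e+00
  3.15000e-01] 1.4929295746423867
[ 5.31708e+02 -2.31179e+02  1.54000e-01  1.33400e+00  1.13500e+00
  2.65000e-01] 1.5643547135340754
top plunger [568.9 149.5 320.6]
top counter [511.5 131.6  71.3]
354 727 [517.4 136.9  73.7] [-0.535 -0.127  0.835] tilt 33.35172870469372 yaw 13.307594769493567
rect ((515.3242797851562, 137.4141387939453), (62.888301849365234, 78.57652282714844), 11.715929985046387)
side plunger [501.1 130.3  88.2]
side counter [505.7 118.1  48.7]
235 621 [513.5 131.8  70.5] [-0.542 -0.11   0.833] tilt 33.55677096632565 yaw 11.522295973004443
rect ((512.385498046875, 134.0130157470703), (63.71525573730469, 80.88533020019531), 9.120719909667969)
```

```bash
cat > go.py <<'E'
import numpy as np
from cell import ctrl
from scipy.spatial.transform import Rotation as R
C=(532,-227,.151); K=(502,134,.21)
def frame(psi,a=0,yaw=0): # tool down, tilted ahead by a
    return R.from_euler('z',psi)*R.from_euler('y',-a)*R.from_euler('z',np.pi+yaw)*R.from_euler('x',np.pi)
def car(x,y,z): 
    return np.r_[(R.from_euler('z',C[2]).apply([x,y,0])+[C[0],C[1],0])[:2],z]
def plan(*tips):   # (tip world, rotation)
    s=ctrl.read_state();R0=R.from_euler('xyz',s['tool_rot']);p0=s['eef_pos']
    print('t',round(s['clock'],2),'tcp',np.round(p0,1),'rot',np.round(s['tool_rot'],3),'F',np.round(s['force'],1))
    for tip,r in tips:
        t=np.array(tip)-19*r.apply([0,0,1])
        print(R0.inv().apply(t-p0).round(1).tolist(),(R0.inv()*r).as_rotvec().round(3).tolist())
E
python3 - <<'E'
from go import *
d=frame(C[2])
plan(((405,100,240),d),((430,-100,240),d),(car(0,0,240),d),(car(0,0,115),d))
E
```

```text
t 1.5 tcp [225.8 609.5 220.8] rot [-3.142 -0.     2.787] F [ 1.2  0.7 -0.1]
[-345.1, -415.5, -38.2] [-0.0, -0.0, -0.506]
[-438.0, -594.3, -38.2] [-0.0, -0.0, -0.506]
[-577.8, -678.0, -38.2] [-0.0, -0.0, -0.506]
[-577.8, -678.0, 86.8] [-0.0, -0.0, -0.506]
```

```bash
python3 -m creep '[{"jaw":-1,"xyz":[-345,-415,-38],"angular":[0,0,0]},{"jaw":-1,"xyz":[-345,-415,-38],"angular":[0,0,0]},{"jaw":-1,"xyz":[-345,-415,-38],"angular":[0,0,0]},{"jaw":-1,"xyz":[-345,-415,-38],"angular":[0,0,0]},{"jaw":-1,"xyz":[-345,-415,-38],"angular":[0,0,0]},{"jaw":-1,"xyz":[-345,-415,-38],"angular":[0,0,0]},{"jaw":-1,"xyz":[-345,-415,-38],"angular":[0,0,0]},{"jaw":-1,"xyz":[-345,-415,-38],"angular":[0,0,0]},{"jaw":-1,"xyz":[-345,-415,-38],"angular":[0,0,0]},{"jaw":-1,"xyz":[-438,-594,-38],"angular":[0,0,-0.2]},{"jaw":-1,"xyz":[-438,-594,-38],"angular":[0,0,-0.3]},{"jaw":-1,"xyz":[-438,-594,-38],"angular":[0,0,-0.5]}]'
python3 - <<'E'
from go import *
d=frame(C[2])
plan((car(0,0,240),d),(car(0,0,115),d),(car(0,125,115),d),(car(0,125,200),d))
print(ctrl.read_state()['qpos'].round(2))
E
```

```text
clock: 3.0
eef_pos: [426.4, -61.0, 259.2]
tool_rot: [-3.141, 0.001, -3.048]
force: [1.4, -0.1, 0.0]
width: 0.4
gripper_force: 0.0
t 3.0 tcp [426.4 -61.  259.2] rot [-3.141e+00  1.000e-03 -3.048e+00] F [ 1.4 -0.1  0. ]
[-89.6, -175.2, 0.3] [-0.0, 0.001, -0.057]
[-89.5, -175.2, 125.3] [-0.0, 0.001, -0.057]
[-82.3, -50.4, 125.3] [-0.0, 0.001, -0.057]
[-82.4, -50.4, 40.3] [-0.0, 0.001, -0.057]
[-0.03  0.27  0.14  2.04 -0.05  0.83  1.8 ]
```

```bash
python3 -m creep '[{"jaw":-1,"xyz":[-90,-175,0],"angular":[0,0,-0.057]},{"jaw":-1,"xyz":[-90,-175,0],"angular":[0,0,-0.057]},{"jaw":-1,"xyz":[-90,-175,0],"angular":[0,0,-0.057]},{"jaw":-1,"xyz":[-90,-175,0],"angular":[0,0,-0.057]},{"jaw":-1,"xyz":[-90,-175,0],"angular":[0,0,-0.057]}]'
python3 - <<'E'
from go import *
d=frame(C[2])
plan((car(0,0,240),d),(car(0,0,115),d),(car(0,125,115),d),(car(0,125,200),d))
print(ctrl.read_state()['qpos'].round(2))
E
```

```text
clock: 3.62
eef_pos: [531.0, -225.2, 258.3]
tool_rot: [3.141, -0.001, -2.996]
force: [0.5, -0.0, -0.1]
width: 0.0
gripper_force: 0.0
t 3.62 tcp [ 531.  -225.2  258.3] rot [ 3.141e+00 -1.000e-03 -2.996e+00] F [ 0.5 -0.  -0.1]
[-0.8, -1.9, -0.7] [0.001, -0.001, -0.006]
[-0.9, -2.0, 124.3] [0.001, -0.001, -0.006]
[-0.2, 123.0, 124.4] [0.001, -0.001, -0.006]
[-0.1, 123.0, 39.4] [0.001, -0.001, -0.006]
[ 0.25  0.49  0.16  1.68 -0.09  0.98  2.16]
```

```bash
python3 -m creep '[{"jaw":-1,"xyz":[20,0,60],"angular":[0,0,0]},{"jaw":-1,"xyz":[20,0,124],"angular":[0,0,0]},{"jaw":-1,"xyz":[20,0,124],"angular":[0,0,0]},{"jaw":-1,"xyz":[20,30,124],"angular":[0,0,0]},{"jaw":-1,"xyz":[20,60,124],"angular":[0,0,0]},{"jaw":-1,"xyz":[20,90,124],"angular":[0,0,0]},{"jaw":-1,"xyz":[20,115,124],"angular":[0,0,0]},{"jaw":-1,"xyz":[20,115,124],"angular":[0,0,0]},{"jaw":-1,"xyz":[20,115,124],"angular":[0,0,0]},{"jaw":-1,"xyz":[20,100,60],"angular":[0,0,0]},{"jaw":-1,"xyz":[20,50,40],"angular":[0,0,0]},{"jaw":-1,"xyz":[20,0,40],"angular":[0,0,0]}]'
python3 - <<'E'
from go import *
d=frame(C[2])
plan((car(-20,0,115),d),(car(-20,-115,115),d),(car(-20,-115,200),d))
E
```

```text
clock: 5.12
eef_pos: [513.4, -231.4, 222.4]
tool_rot: [-3.138, 0.006, -2.996]
force: [0.3, 0.5, -0.8]
width: 0.1
gripper_force: 0.0
t 5.12 tcp [ 513.4 -231.4  222.4] rot [-3.138  0.006 -2.996] F [ 0.3  0.5 -0.8]
[1.5, 1.9, 88.4] [-0.004, 0.006, -0.005]
[0.9, -113.1, 88.8] [-0.004, 0.006, -0.005]
[0.4, -113.4, 3.8] [-0.004, 0.006, -0.005]
```

```bash
python3 -m creep '[{"jaw":-1,"xyz":[0,0,60],"angular":[0,0,0]},{"jaw":-1,"xyz":[0,0,84],"angular":[0,0,0]},{"jaw":-1,"xyz":[0,-30,84],"angular":[0,0,0]},{"jaw":-1,"xyz":[0,-60,84],"angular":[0,0,0]},{"jaw":-1,"xyz":[0,-90,84],"angular":[0,0,0]},{"jaw":-1,"xyz":[0,-115,84],"angular":[0,0,0]},{"jaw":-1,"xyz":[0,-115,84],"angular":[0,0,0]},{"jaw":-1,"xyz":[0,-115,84],"angular":[0,0,0]},{"jaw":-1,"xyz":[0,-100,20],"angular":[0,0,0]},{"jaw":-1,"xyz":[0,-50,0],"angular":[0,0,0]},{"jaw":-1,"xyz":[30,0,-20],"angular":[0,0,0]},{"jaw":-1,"xyz":[30,0,-20],"angular":[0,0,0]}]'
python3 - <<'E'
from go import *
im,_=__import__('cell').viewer.get_image('side')
import cv2;cv2.imwrite('pics/s2.png',cv2.resize(im[100:300,230:430,::-1],None,fx=3,fy=3))
d=frame(C[2],.7)
plan((car(-30,0,200),d),(car(-5,0,82),d),(car(40,0,82),d),(car(40,0,130),d),(car(155,0,130),d),(car(155,0,112),d),(car(155,0,200),d))
E
```

```text
clock: 6.62
eef_pos: [480.1, -227.5, 240.4]
tool_rot: [3.139, 0.0, -2.99]
force: [0.5, -0.6, 0.1]
width: -0.4
gripper_force: 0.0
t 6.67 tcp [ 481.6 -230.   240. ] rot [ 3.141e+00  1.000e-03 -2.992e+00] F [0.4 0.1 0.2]
[-8.0, -4.6, 25.5] [0.0, -0.699, -0.001]
[-32.9, -4.7, 143.5] [0.0, -0.699, -0.001]
[-77.9, -4.6, 143.6] [0.0, -0.699, -0.001]
[-77.9, -4.6, 95.6] [0.0, -0.699, -0.001]
[-192.9, -4.5, 95.7] [0.0, -0.699, -0.001]
[-192.9, -4.5, 113.7] [0.0, -0.699, -0.001]
[-193.0, -4.5, 25.7] [0.0, -0.699, -0.001]
```

View pics/s2.png

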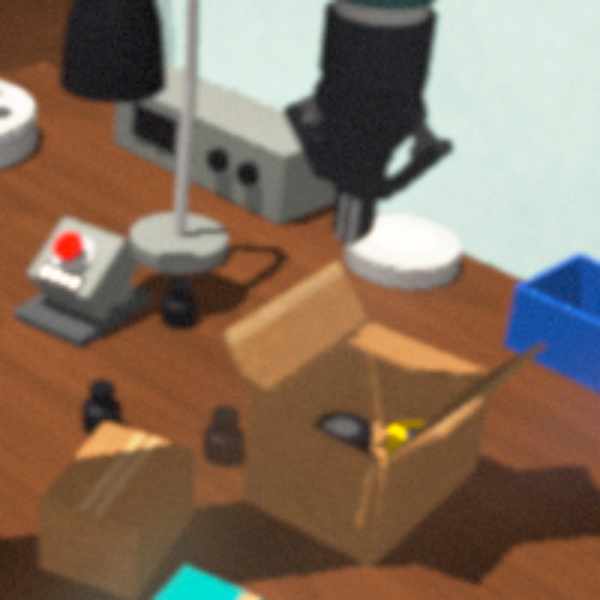

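```bash
python3 -m creep '[{"jaw":-1,"xyz":[-8,-5,25],"angular":[0,-0.18,0]},{"jaw":-1,"xyz":[-8,-5,25],"angular":[0,-0.36,0]},{"jaw":-1,"xyz":[-8,-5,25],"angular":[0,-0.54,0]},{"jaw":-1,"xyz":[-8,-5,25],"angular":[0,-0.7,0]},{"jaw":-1,"xyz":[-20,-5,85],"angular":[0,-0.7,0]},{"jaw":-1,"xyz":[-33,-5,148],"angular":[0,-0.7,0]},{"jaw":-1,"xyz":[-33,-5,148],"angular":[0,-0.7,0]},{"jaw":-1,"xyz":[-60,-5,150],"angular":[0,-0.7,0]},{"jaw":-1,"xyz":[-80,-5,150],"angular":[0,-0.7,0]},{"jaw":-1,"xyz":[-80,-5,150],"angular":[0,-0.7,0]}]'
python3 - <<'E'
from go import *
im,_=__import__('cell').viewer.get_image('side')
import cv2;cv2.imwrite('pics/s3.png',cv2.resize(im[100:300,230:430,::-1],None,fx=3,fy=3))
d=frame(C[2],.7)
plan((car(40,0,76),d),(car(40,0,130),d),(car(155,0,130),d),(car(160,0,108),d),(car(160,0,200),d))
E
```

```text
clock: 7.92
eef_pos: [575.1, -293.2, 184.2]
tool_rot: [3.062, 0.63, -2.996]
force: [0.2, 0.5, -0.6]
width: -0.2
gripper_force: 0.0
t 7.97 tcp [ 576.4 -292.3  184.3] rot [ 3.062  0.631 -2.994] F [ 1.8 -0.1  0.3]
[60.6, 65.2, 77.3] [0.078, -0.069, -0.006]
[28.8, 68.7, 33.9] [0.078, -0.069, -0.006]
[-64.1, 63.7, 101.5] [0.078, -0.069, -0.006]
[-55.2, 62.1, 122.1] [0.078, -0.069, -0.006]
[-109.4, 68.0, 48.1] [0.078, -0.069, -0.006]
```

View pics/s3.png

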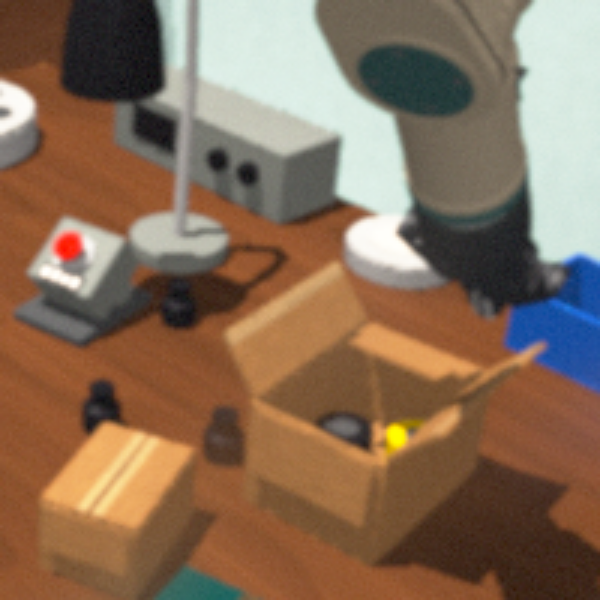

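```bash
python3 - <<'E'
from go import *
s=ctrl.read_state();print(s['qpos'].round(3),s['qd'].round(2),s['clock'])
E
ls / . | head -50
```

```text
[ 1.13   0.668 -0.647  1.99  -0.561  0.233  2.941] [ 0.04 -0.01 -0.03  0.03  0.02  0.01 -0.  ] 7.975
/:
bin
container_info.json
dev
etc
home
include
lib
lib64
libexec
lost+found
mnt
nix
old_root
opt
proc
root
run
sbin
share
sys
tmp
usr
var
workdir

.:
fit.py
go.py
h.py
pics
side0.npy
top0.npy
```

```bash
cat > ik.py <<'E'
import numpy as np, itertools
from scipy.optimize import least_squares
from scipy.spatial.transform import Rotation as R
lo=np.array([-3.06,-.37,-1.25,.18,-1.1,.23,-2.94]);hi=np.array([3.06,2.12,1.32,2.47,4.24,1.98,2.94])
def fk(q,p):
    h,L1,L2,L3,s3,s5,s7,y0=p;z=np.array([0,0,1.])
    r=R.from_euler('z',-q[0])*R.from_euler('y',q[1]);P=h*z+L1*r.apply(z)
    r=r*R.from_euler('z',s3*q[2])*R.from_euler('y',q[3]);P=P+L2*r.apply(z)
    r=r*R.from_euler('z',s5*q[4])*R.from_euler('y',q[5])*R.from_euler('z',s7*q[6]+y0);P=P+L3*r.apply(z)
    return P,r
E
python3 - <<'E'
from ik import *
from cell import ctrl
s=ctrl.read_state()
D=[([-1.28178424,0.62840247,0.0385375,1.51738974,-0.02700357,0.99631473,-0.0199955],[225.8,609.5,220.8],[3.14159,0,2.787]),
(s['qpos'],s['eef_pos'],s['tool_rot']),([.25,.49,.16,1.68,-.09,.98,2.16],[531,-225.2,258.3],[3.141,-.001,-2.996])]
for sg in itertools.product((1,-1),repeat=3):
    def f(v):
        e=[]
        for q,P,rr in D:
            a,r=fk(q,[v[0],v[1],v[2],v[3],*sg,v[4]]);e+=[*(a-P),*(200*(R.from_euler('xyz',rr).inv()*r).as_rotvec())]
        return e
    b=min((least_squares(f,[300,564,379,330,y]) for y in(0,3.1,1.6,-1.6)),key=lambda o:o.cost)
    print(sg,b.x.round(2),round(b.cost,1))
E
```

```text
(1, 1, 1) [-1207.31   993.92    49.06  -682.93    -3.66] 102508.4
(1, 1, -1) [-1207.31   993.92    49.06  -682.93     1.8 ] 49416.1
(1, -1, 1) [-1629.17  1168.76   -41.34  -894.07     2.25] 105015.9
(1, -1, -1) [-1.62917e+03  1.16876e+03 -4.13400e+01 -8.94070e+02  1.43000e+00] 40167.9
(-1, 1, 1) [461.8  478.69 431.83 381.     2.78] 45177.3
(-1, 1, -1) [461.8  478.69 431.83 381.    -4.3 ] 17081.6
(-1, -1, 1) [291.13 567.39 379.35 322.6   -3.91] 42691.2
(-1, -1, -1) [291.13 567.39 379.35 322.6    1.57] 797.0
```

```bash
cat >> ik.py <<'E'
p=[291.1,567.4,379.35,322.6,-1,-1,-1,np.pi/2]
def solve(tip,r,q0s):
    P=np.array(tip)-19*r.apply([0,0,1])
    def f(q):
        a,rr=fk(q,p);return [*(a-P),*(300*(r.inv()*rr).as_rotvec())]
    return min((least_squares(f,np.clip(q0,lo+.02,hi-.02),bounds=(lo+.01,hi-.01)) for q0 in q0s),key=lambda o:o.cost)
E
python3 - <<'E'
from ik import *
from go import frame,car,C,K
from cell import ctrl
s=ctrl.read_state();print(fk(s['qpos'],p)[0]-s['eef_pos'])
rng=np.random.default_rng(1)
q0s=[np.array([.25,.49,.16,1.68,-.09,.98,2.16]),np.array([.25,.49,.16,1.68,-.09,.98,-1])]
q0s+=[q0s[0]+rng.normal(0,.5,7) for _ in range(6)]+[lo+(hi-lo)*rng.random(7) for _ in range(8)]
ax=np.array([-np.sin(.611)*np.cos(K[2]),-np.sin(.611)*np.sin(K[2]),np.cos(.611)])
for name,tip,psi,tl in [('in',car(0,0,95),C[2],(.2,.3,.4,.55)),('out',car(155,0,108),C[2],(0,.3)),('plung',np.array([502,134,88])+40*ax,K[2],(.611,)),('plung',np.array([502,134,88]),K[2],(.611,))]:
    for a in tl:
        for yaw in (0,1.57,-1.57,3.14):
            o=solve(tip,frame(psi,a,yaw),q0s);print(name,a,yaw,round(o.cost,1),o.x.round(2))
E
```

```text
[-2.01855489  6.72231877  0.24320808]
in 0.2 0 0.0 [ 0.47  0.61  0.    1.99 -0.31  0.39  2.47]
in 0.2 1.57 0.0 [ 0.97  0.75 -0.8   1.99  0.85  0.55  2.93]
in 0.2 -1.57 0.0 [ 0.73  0.64 -0.39  1.99  0.32  0.4   0.29]
in 0.2 3.14 0.0 [ 0.45  0.61  0.03  1.99 -0.35  0.4  -0.63]
in 0.3 0 0.0 [ 0.92  0.68 -0.62  2.06  0.73  0.31  1.5 ]
in 0.3 1.57 0.0 [ 0.97  0.71 -0.72  2.06  0.88  0.36  2.93]
in 0.3 -1.57 0.0 [ 0.66  0.61 -0.22  2.06 -0.23  0.24  0.86]
in 0.3 3.14 0.0 [ 0.63  0.61 -0.17  2.06 -0.33  0.25 -0.61]
in 0.4 0 0.0 [ 1.03  0.72 -0.74  2.14  1.19  0.24  1.09]
in 0.4 1.57 0.0 [ 1.18  0.85 -1.03  2.14  1.4   0.48  2.47]
in 0.4 -1.57 0.0 [ 1.03  0.72 -0.74  2.14  1.18  0.24 -0.48]
in 0.4 3.14 0.0 [ 1.03  0.72 -0.74  2.14  1.18  0.24 -2.05]
in 0.55 0 0.0 [ 1.17  0.8  -0.87  2.24  2.11  0.24  0.26]
in 0.55 1.57 0.0 [ 0.8   0.64 -0.26  2.24  4.2   0.25 -0.32]
in 0.55 -1.57 0.0 [ 1.17  0.79 -0.86  2.24  2.11  0.24 -1.32]
in 0.55 3.14 0.0 [ 1.17  0.79 -0.87  2.24  2.11  0.24 -2.89]
out 0 0 0.0 [ 0.58  0.88 -0.58  1.41  0.52  1.01  1.61]
out 0 1.57 0.0 [-0.12  0.96  0.86  1.41 -0.76  1.1
[... 201 characters left out ...]
0 [ 0.84  0.89 -0.89  1.7   0.92  0.68  2.86]
out 0.3 -1.57 0.0 [ 0.68  0.78 -0.56  1.7   0.52  0.52  0.04]
out 0.3 3.14 0.0 [ 0.46  0.72 -0.16  1.7  -0.07  0.46 -1.01]
plung 0.611 0 425.0 [-0.28  0.49 -0.02  2.46  2.96  0.35 -1.47]
plung 0.611 1.57 425.0 [-0.01  0.52 -0.42  2.46  2.47  0.44  0.58]
plung 0.611 -1.57 425.0 [-0.63  0.53  0.47  2.46  3.66  0.4   2.54]
plung 0.611 3.14 425.0 [ 0.01  0.52 -0.44  2.46  2.45  0.44  2.18]
plung 0.611 0 218.2 [ 0.11  0.68 -0.61  2.46  2.41  0.64 -0.9 ]
plung 0.611 1.57 218.2 [-0.04  0.63 -0.38  2.46  2.62  0.55  0.46]
plung 0.611 -1.57 218.2 [-0.14  0.61 -0.22  2.46  2.78  0.51 -2.85]
plung 0.611 3.14 218.2 [-0.54  0.63  0.36  2.46  3.47  0.51  1.14]
```

```bash
python3 - <<'E'
from go import *
plan((car(-30,0,210),frame(C[2],0,-1.57)),(car(-30,0,210),frame(C[2],.3,-1.57)))
E
```

```text
t 7.97 tcp [ 576.4 -292.3  184.3] rot [ 3.062  0.631 -2.994] F [ 1.8 -0.1  0.3]
[25.6, 76.6, -68.1] [0.555, 0.436, 1.534]
[30.6, 76.8, -70.7] [0.321, 0.199, 1.564]
```

```bash
python3 -m creep '[{"jaw":-1,"xyz":[25,77,-68],"angular":[0.07,0.05,0.18]},{"jaw":-1,"xyz":[25,77,-68],"angular":[0.555,0.436,1.534]},{"jaw":-1,"xyz":[25,77,-68],"angular":[0.555,0.436,1.534]},{"jaw":-1,"xyz":[25,77,-68],"angular":[0.555,0.436,1.534]},{"jaw":-1,"xyz":[25,77,-68],"angular":[0.555,0.436,1.534]},{"jaw":-1,"xyz":[25,77,-68],"angular":[0.555,0.436,1.534]},{"jaw":-1,"xyz":[25,77,-68],"angular":[0.555,0.436,1.534]},{"jaw":-1,"xyz":[25,77,-68],"angular":[0.555,0.436,1.534]},{"jaw":-1,"xyz":[25,77,-68],"angular":[0.555,0.436,1.534]},{"jaw":-1,"xyz":[25,77,-68],"angular":[0.555,0.436,1.534]},{"jaw":-1,"xyz":[25,77,-68],"angular":[0.555,0.436,1.534]}]'
python3 - <<'E'
from go import *
import sys
from fit import *
d=frame(C[2],.3,-1.57)
plan((car(-30,0,200),d),(car(0,0,97),d),(car(12,0,97),d))
print(ctrl.read_state()['qpos'].round(2))
Ps=[]
for n in('top','side'):
    W=cloud(n,viewer.get_image(n)[1]).reshape(-1,3);W=W[np.isfinite(W).all(1)]
    Q=W-[C[0],C[1],0];c,s=np.cos(C[2]),np.sin(C[2]);u=Q[:,0]*c+Q[:,1]*s;v=-Q[:,0]*s+Q[:,1]*c
    Ps.append(W[(abs(u)<95)&(abs(v)<130)&(W[:,2]>75)&(W[:,2]<158)])
f=fit(np.vstack(Ps),[C[0],C[1],C[2],2.2,2.2,.3]);print(f.x.round(3),np.median(f.fun))
E
```

```text
clock: 9.35
eef_pos: [500.6, -232.4, 229.2]
tool_rot: [-3.14, -0.0, 1.721]
force: [-1.0, -0.7, -0.0]
width: -0.4
gripper_force: 0.0
t 9.35 tcp [ 500.6 -232.4  229.2] rot [-3.14  -0.     1.721] F [-1.  -0.7 -0. ]
[0.6, -3.8, 11.0] [-0.302, -0.0, -0.002]
[0.6, 26.4, 114.0] [-0.302, -0.0, -0.002]
[0.6, 38.4, 113.9] [-0.302, -0.0, -0.002]
[-0.08  0.57  0.73  1.8  -0.46  0.95  0.99]
[ 5.32167e+02 -2.27667e+02  1.59000e-01  2.19800e+00  2.26200e+00
  3.08000e-01] 1.6507882860188603
```

```bash
python3 -m creep '[{"jaw":-1,"xyz":[0,-4,11],"angular":[-0.15,0,0]},{"jaw":-1,"xyz":[0,-4,30],"angular":[-0.3,0,0]},{"jaw":-1,"xyz":[0,20,75],"angular":[-0.3,0,0]},{"jaw":-1,"xyz":[0,26,114],"angular":[-0.3,0,0]},{"jaw":-1,"xyz":[0,26,114],"angular":[-0.3,0,0]},{"jaw":-1,"xyz":[0,26,114],"angular":[-0.3,0,0]}]'
python3 - <<'E'
from go import *
d=frame(C[2],.3,-1.57)
plan((car(0,0,97),d),(car(20,0,99),d),(car(30,0,116),d),(car(62,0,136),d),(car(160,0,106),d))
print(ctrl.read_state()['qpos'].round(2))
E
```

```text
clock: 10.2
eef_pos: [525.3, -230.5, 116.6]
tool_rot: [2.842, 0.001, 1.716]
force: [0.9, 0.1, 0.6]
width: 0.1
gripper_force: 0.0
t 10.2 tcp [ 525.3 -230.5  116.6] rot [2.842e+00 1.000e-03 1.716e+00] F [0.9 0.1 0.6]
[2.5, 1.0, 1.9] [-0.0, 0.002, -0.006]
[2.6, 20.7, 5.9] [-0.0, 0.002, -0.006]
[2.6, 35.3, -7.4] [-0.0, 0.002, -0.006]
[2.8, 71.8, -17.1] [-0.0, 0.002, -0.006]
[3.3, 156.5, 40.5] [-0.0, 0.002, -0.006]
[ 0.27  0.61  0.29  2.08 -1.02  0.4   1.58]
```

```bash
python3 -m creep '[{"jaw":-1,"xyz":[2,18,5],"angular":[0,0,0]},{"jaw":-1,"xyz":[2,22,3],"angular":[0,0,0]},{"jaw":-1,"xyz":[2,35,-8],"angular":[0,0,0]},{"jaw":-1,"xyz":[2,53,-17],"angular":[0,0,0]},{"jaw":-1,"xyz":[2,72,-17],"angular":[0,0,0]},{"jaw":-1,"xyz":[2,94,-10],"angular":[0,0,0]},{"jaw":-1,"xyz":[2,116,3],"angular":[0,0,0]},{"jaw":-1,"xyz":[2,136,22],"angular":[0,0,0]},{"jaw":-1,"xyz":[2,156,40],"angular":[0,0,0]},{"jaw":-1,"xyz":[2,156,40],"angular":[0,0,0]},{"jaw":-1,"xyz":[2,156,40],"angular":[0,0,0]},{"jaw":-1,"xyz":[2,156,40],"angular":[0,0,0]}]'
python3 - <<'E'
from go import *
im,_=__import__('cell').viewer.get_image('side')
import cv2;cv2.imwrite('pics/s4.png',cv2.resize(im[100:300,230:430,::-1],None,fx=3,fy=3))
d=frame(C[2],0,-1.57)
plan((car(160,0,106),frame(C[2],.3,-1.57)),(car(160,0,200),d),(car(0,0,200),d))
print(ctrl.read_state()['qpos'].round(2))
E
```

```text
clock: 11.7
eef_pos: [683.3, -205.4, 124.0]
tool_rot: [2.843, -0.0, 1.715]
force: [0.9, -0.9, -0.6]
width: -0.1
gripper_force: 0.0
t 11.75 tcp [ 683.5 -205.3  123.9] rot [ 2.843 -0.     1.716] F [ 0.2 -0.4  0.7]
[1.3, 1.4, 0.1] [-0.001, 0.002, -0.007]
[1.4, 34.7, -88.9] [0.299, 0.001, -0.007]
[0.3, -118.2, -136.0] [0.299, 0.001, -0.007]
[ 0.04  0.77  0.47  1.72 -0.87  0.61  1.2 ]
```

View pics/s4.png

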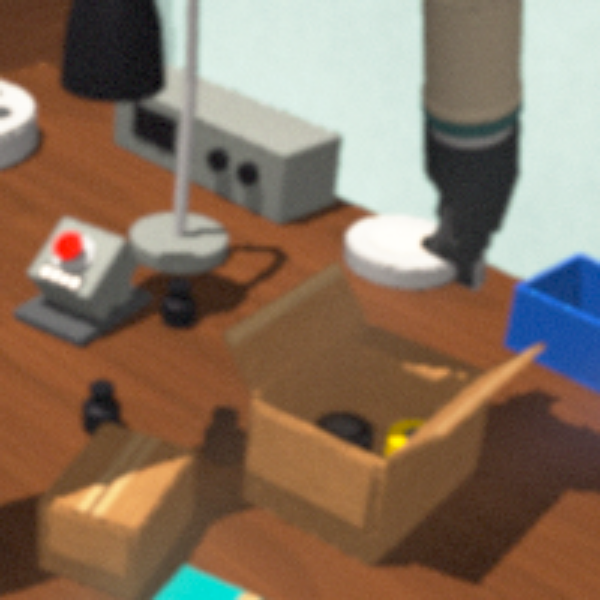

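```bash
python3 -m creep '[{"jaw":-1,"xyz":[1,20,-50],"angular":[0.15,0,0]},{"jaw":-1,"xyz":[1,35,-89],"angular":[0.3,0,0]},{"jaw":-1,"xyz":[0,-118,-136],"angular":[0.3,0,0]},{"jaw":-1,"xyz":[0,-118,-136],"angular":[0.3,0,0]},{"jaw":-1,"xyz":[0,-118,-136],"angular":[0.3,0,0]},{"jaw":-1,"xyz":[0,-118,-136],"angular":[0.3,0,0]},{"jaw":-1,"xyz":[0,-118,-136],"angular":[0.3,0,0]}]'
python3 - <<'E'
from go import *
d=frame(C[2],0,-1.57)
plan((car(0,0,200),d),(car(0,60,112),d),(car(0,125,112),d))
E
```

```text
clock: 12.62
eef_pos: [533.9, -226.5, 218.7]
tool_rot: [3.141, -0.001, 1.717]
force: [0.5, 0.7, -0.1]
width: -0.1
gripper_force: 0.0
t 12.62 tcp [ 533.9 -226.5  218.7] rot [ 3.141e+00 -1.000e-03  1.717e+00] F [ 0.5  0.7 -0.1]
[-0.2, -1.9, -0.3] [0.0, -0.001, -0.006]
[59.7, -2.3, 87.7] [0.0, -0.001, -0.006]
[124.7, -2.6, 87.8] [0.0, -0.001, -0.006]
```

```bash
python3 -m creep '[{"jaw":-1,"xyz":[30,-2,50],"angular":[0,0,0]},{"jaw":-1,"xyz":[50,-2,86],"angular":[0,0,0]},{"jaw":-1,"xyz":[60,-2,87],"angular":[0,0,0]},{"jaw":-1,"xyz":[80,-2,87],"angular":[0,0,0]},{"jaw":-1,"xyz":[100,-2,87],"angular":[0,0,0]},{"jaw":-1,"xyz":[122,-2,87],"angular":[0,0,0]},{"jaw":-1,"xyz":[122,-2,87],"angular":[0,0,0]},{"jaw":-1,"xyz":[122,-2,87],"angular":[0,0,0]},{"jaw":-1,"xyz":[100,-2,40],"angular":[0,0,0]},{"jaw":-1,"xyz":[40,-2,10],"angular":[0,0,0]},{"jaw":-1,"xyz":[0,-2,10],"angular":[0,0,0]},{"jaw":-1,"xyz":[0,-2,10],"angular":[0,0,0]}]'
python3 -m creep '[{"jaw":-1,"xyz":[-30,0,40],"angular":[0,0,0]},{"jaw":-1,"xyz":[-50,0,76],"angular":[0,0,0]},{"jaw":-1,"xyz":[-60,0,77],"angular":[0,0,0]},{"jaw":-1,"xyz":[-80,0,77],"angular":[0,0,0]},{"jaw":-1,"xyz":[-100,0,77],"angular":[0,0,0]},{"jaw":-1,"xyz":[-122,0,77],"angular":[0,0,0]},{"jaw":-1,"xyz":[-122,0,77],"angular":[0,0,0]},{"jaw":-1,"xyz":[-122,0,77],"angular":[0,0,0]},{"jaw":-1,"xyz":[-100,0,30],"angular":[0,0,0]},{"jaw":-1,"xyz":[-40,0,-40],"angular":[0,0,0]},{"jaw":-1,"xyz":[0,0,-60],"angular":[0,0,0]},{"jaw":-1,"xyz":[0,0,-60],"angular":[0,0,0]}]'
python3 - <<'E'
from go import *
from fit import *
print(ctrl.read_state()['eef_pos'])
Ps=[]
for n in('top','side'):
    im,dd=viewer.get_image(n)
    if n=='side':cv2.imwrite('pics/s5.png',cv2.resize(im[100:300,230:430,::-1],None,fx=3,fy=3))
    W=cloud(n,dd).reshape(-1,3);W=W[np.isfinite(W).all(1)]
    Q=W-[C[0],C[1],0];c,s=np.cos(C[2]),np.sin(C[2]);u=Q[:,0]*c+Q[:,1]*s;v=-Q[:,0]*s+Q[:,1]*c
    Ps.append(W[(u>-95)&(u<150)&(abs(v)<130)&(W[:,2]>75)&(W[:,2]<150)])
f=fit(np.vstack(Ps),[C[0],C[1],C[2],2.7,2.7,2.7]);print(f.x.round(3),np.median(f.fun))
E
```

```text
clock: 14.12
eef_pos: [530.6, -233.6, 209.8]
tool_rot: [3.141, 0.005, 1.709]
force: [0.9, 0.2, 0.1]
width: -0.0
gripper_force: 0.0
clock: 15.62
eef_pos: [532.6, -222.4, 270.5]
tool_rot: [3.139, -0.003, 1.723]
force: [0.2, -0.5, -1.0]
width: 0.4
gripper_force: 0.0
[ 532.59793258 -222.43309819  270.53687424]
[ 5.24863e+02 -2.32120e+02  1.50000e-01  2.38200e+00  2.26600e+00
  2.54300e+00] 1.8608842410871835
```

View pics/s5.png

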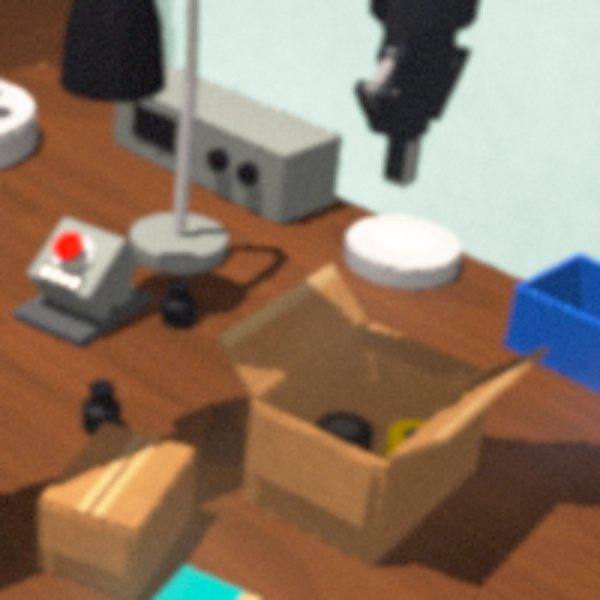

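```bash
python3 - <<'E'
from go import *
d=frame(C[2],0,-1.57)
plan((car(0,-90,175),d),(car(0,-90,108),d),(car(0,90,175),d),(car(0,90,108),d))
E
```

```text
t 15.72 tcp [ 531.7 -225.1  268.9] rot [ 3.141e+00 -1.000e-03  1.720e+00] F [-0.1 -0.5 -0.4]
[-92.0, 0.2, 74.8] [0.0, -0.001, -0.002]
[-92.1, 0.2, 141.8] [0.0, -0.001, -0.002]
[88.0, -0.1, 75.0] [0.0, -0.001, -0.002]
[87.9, -0.1, 142.0] [0.0, -0.001, -0.002]
```

```bash
python3 -m creep '[{"jaw":-1,"xyz":[-50,0,40],"angular":[0,0,0]},{"jaw":-1,"xyz":[-92,0,75],"angular":[0,0,0]},{"jaw":-1,"xyz":[-92,0,75],"angular":[0,0,0]},{"jaw":-1,"xyz":[-92,0,100],"angular":[0,0,0]},{"jaw":-1,"xyz":[-92,0,120],"angular":[0,0,0]},{"jaw":-1,"xyz":[-92,0,142],"angular":[0,0,0]},{"jaw":-1,"xyz":[-92,0,142],"angular":[0,0,0]},{"jaw":-1,"xyz":[-92,0,142],"angular":[0,0,0]}]'
python3 -m creep '[{"jaw":-1,"xyz":[0,0,-60],"angular":[0,0,0]},{"jaw":-1,"xyz":[60,0,-67],"angular":[0,0,0]},{"jaw":-1,"xyz":[120,0,-67],"angular":[0,0,0]},{"jaw":-1,"xyz":[180,0,-67],"angular":[0,0,0]},{"jaw":-1,"xyz":[180,0,-67],"angular":[0,0,0]},{"jaw":-1,"xyz":[180,0,-67],"angular":[0,0,0]},{"jaw":-1,"xyz":[180,0,-40],"angular":[0,0,0]},{"jaw":-1,"xyz":[180,0,-20],"angular":[0,0,0]},{"jaw":-1,"xyz":[180,0,0],"angular":[0,0,0]},{"jaw":-1,"xyz":[180,0,0],"angular":[0,0,0]},{"jaw":-1,"xyz":[180,0,0],"angular":[0,0,0]}]'
python3 -m creep '[{"jaw":-1,"xyz":[0,0,-60],"angular":[0,0,0]},{"jaw":-1,"xyz":[-45,0,-100],"angular":[0,0,0]},{"jaw":-1,"xyz":[-90,0,-140],"angular":[0,0,0]},{"jaw":-1,"xyz":[-90,0,-140],"angular":[0,0,0]},{"jaw":-1,"xyz":[-90,0,-140],"angular":[0,0,0]}]'
cat > chk.py <<'E'
from go import *
from fit import *
def chk():
  Ps=[]
  for n in('top','side'):
    im,dd=viewer.get_image(n)
    W=cloud(n,dd).reshape(-1,3);W=W[np.isfinite(W).all(1)]
    Q=W-[C[0],C[1],0];c,s=np.cos(C[2]),np.sin(C[2]);u=Q[:,0]*c+Q[:,1]*s;v=-Q[:,0]*s+Q[:,1]*c
    A=np.c_[u,v,W[:,2]]
    for nm,m,a in(('L',(abs(u)<70)&(v>66)&(v<130),v-60),('R',(abs(u)<70)&(v<-66)&(v>-130),-v-60),('F',(abs(v)<35)&(u>90)&(u<150),u-83)):
        m=m&(W[:,2]>80)&(W[:,2]<160);h=W[m,2]-(98 if nm=='F' else 101);print(n,nm,m.sum(),'q',(np.pi-np.median(np.arctan2(h,a[m]))).round(2) if m.sum() else '','reach',np.percentile(np.hypot(h,a[m]),95).round(0) if m.sum() else '')
    Ps.append(W[(u>-95)&(u<150)&(abs(v)<130)&(W[:,2]>75)&(W[:,2]<150)])
  for q in (2.5,2.9):
    f=fit(np.vstack(Ps),[C[0],C[1],C[2],q,q,q]);print(f.x.round(3),f.cost)
E
python3 -c "
from chk import *
chk();d=frame(C[2],0,-1.57);plan((car(0,0,260),d))"
```

```text
clock: 16.73
eef_pos: [544.5, -318.3, 126.7]
tool_rot: [-3.141, -0.0, 1.717]
force: [0.5, -1.3, 1.1]
width: 0.4
gripper_force: 0.0
clock: 18.1
eef_pos: [518.6, -141.6, 127.1]
tool_rot: [-3.141, 0.001, 1.715]
force: [0.3, -0.4, 0.4]
width: 0.1
gripper_force: 0.0
clock: 18.73
eef_pos: [531.2, -228.7, 266.5]
tool_rot: [-3.141, -0.002, 1.716]
force: [-1.0, 0.4, -0.4]
width: 0.0
gripper_force: 0.0
top L 249 q 2.35 reach 59.0
top R 0 q  reach 
top F 0 q  reach 
side L 723 q 2.33 reach 56.0
side R 401 q 2.44 reach 59.0
side F 0 q  reach 
[ 5.31978e+02 -2.27880e+02  1.65000e-01  2.36000e+00  2.46300e+00
  3.14000e-01] 5529.84379389519
[ 5.24312e+02 -2.38107e+02  1.35000e-01 -3.75300e+00 -9.06000e-01
  2.78000e+00] 79106.06756041766
t 18.82 tcp [ 531.  -227.3  265.3] rot [-3.139e+00 -3.000e-03  1.718e+00] F [-0.9  0.4 -0.7]
[0.2, 1.0, -13.7] [-0.003, -0.003, -0.005]
```

```bash
python3 - <<'E'
from h import *
a,_=viewer.get_image('side');b,_=viewer.get_image('top')
A=cv2.resize(a[160:290,300:430,::-1],(400,400));B=cv2.resize(b[100:220,310:430,::-1],(400,400))
cv2.imwrite('pics/c6.png',np.hstack([A,B]))
E
```

```text
(no output)
```

View pics/c6.png

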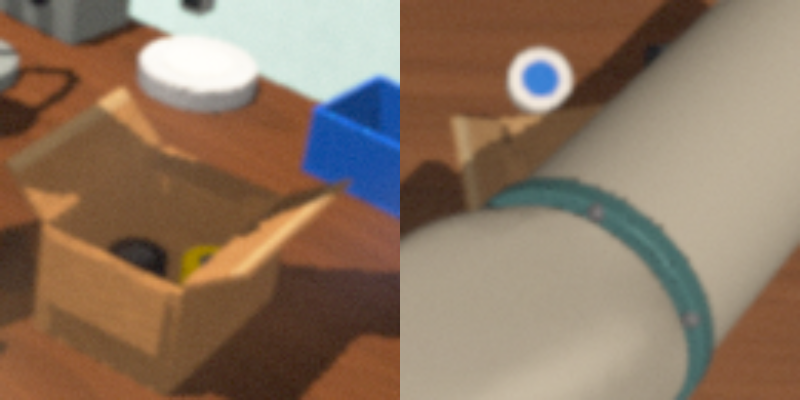

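```bash
python3 - <<'E'
from h import *
s=ctrl.read_state();print(s['eef_pos'],s['width'])
im,d=viewer.get_image('side');W=cloud('side',d);e=s['eef_pos']
with np.errstate(all='ignore'):
    m=(np.hypot(W[...,0]-e[0],W[...,1]-e[1])<60)&(W[...,2]>180)
P=W[m]
for z0 in range(200,400,10):
    Q=P[(P[:,2]>=z0)&(P[:,2]<z0+10)]
    if len(Q): print(z0,len(Q),(np.percentile(Q,[5,50,95],axis=0)-np.r_[e[:2],0]).round(0)[:,:2].tolist())
E
```

```text
[ 531.14786684 -227.46771012  265.27785541] -0.36643203182237194
270 11 [[-9.0, -10.0], [-7.0, -2.0], [-4.0, 7.0]]
280 42 [[-15.0, -12.0], [-9.0, -8.0], [4.0, 4.0]]
290 49 [[-16.0, -12.0], [-11.0, -9.0], [3.0, 4.0]]
300 49 [[-15.0, -12.0], [-10.0, -8.0], [4.0, 3.0]]
310 32 [[-17.0, -14.0], [-12.0, -10.0], [7.0, 2.0]]
320 87 [[-34.0, -17.0], [-10.0, -11.0], [25.0, 5.0]]
330 84 [[-43.0, -18.0], [-14.0, -11.0], [34.0, 3.0]]
340 124 [[-51.0, -19.0], [-15.0, -11.0], [40.0, -1.0]]
350 138 [[-57.0, -20.0], [-15.0, -14.0], [51.0, -2.0]]
360 113 [[-58.0, -21.0], [-17.0, -14.0], [53.0, -0.0]]
370 142 [[-54.0, -22.0], [-23.0, -15.0], [20.0, -2.0]]
380 140 [[-43.0, -20.0], [-17.0, -12.0], [27.0, -2.0]]
390 82 [[-41.0, -16.0], [-34.0, -13.0], [-2.0, -1.0]]
```

```bash
python3 - <<'E'
from h import *
m=viewer.camera_model('side');T=np.linalg.inv(np.array(m['T']));K=np.array([[m['fx'],0,m['cx']],[0,m['fy'],m['cy']],[0,0,1.]])
P=np.array([[532.6,-222.4,z] for z in(251,270,280,300)])
q=cv2.projectPoints(P,cv2.Rodrigues(T[:3,:3])[0],T[:3,3],K,np.array(m['dist']))[0][:,0]
print(((q-[230,100])*3).round())
W=np.load('side0.npy').reshape(-1,3);W=W[np.isfinite(W).all(1)];print(np.percentile(W[:,2],[5,25,50]))
W=np.load('top0.npy').reshape(-1,3);W=W[np.isfinite(W).all(1)];print(np.percentile(W[:,2],[5,25,50]))
E
```

```text
[[393. 216.]
 [396. 193.]
 [398. 181.]
 [402. 157.]]
[-190.64939348    0.41895588   21.01031415]
[-7.50718798e+02 -2.04630491e+00  7.26272318e-01]
```

```bash
sed -i 's/-19\*r.apply/+7*r.apply/' go.py; python3 - <<'E'
from go import *
d=frame(C[2],0,-1.57)
plan((car(0,-95,170),d),(car(0,-95,110),d),(car(0,95,170),d),(car(0,95,110),d))
E
```

```text
t 18.98 tcp [ 531.2 -227.7  265.4] rot [-3.139e+00 -2.000e-03  1.718e+00] F [ 0.8 -0.3  0.6]
[-94.6, 1.5, 102.2] [-0.003, -0.002, -0.004]
[-94.8, 1.7, 162.2] [-0.003, -0.002, -0.004]
[95.3, 0.8, 102.6] [-0.003, -0.002, -0.004]
[95.2, 1.0, 162.6] [-0.003, -0.002, -0.004]
```

```bash
python3 -m creep '[{"jaw":-1,"xyz":[-50,0,40],"angular":[0,0,0]},{"jaw":-1,"xyz":[-95,0,85],"angular":[0,0,0]},{"jaw":-1,"xyz":[-95,0,102],"angular":[0,0,0]},{"jaw":-1,"xyz":[-95,0,122],"angular":[0,0,0]},{"jaw":-1,"xyz":[-95,0,142],"angular":[0,0,0]},{"jaw":-1,"xyz":[-95,0,162],"angular":[0,0,0]},{"jaw":-1,"xyz":[-95,0,162],"angular":[0,0,0]},{"jaw":-1,"xyz":[-95,0,162],"angular":[0,0,0]}]'
python3 -m creep '[{"jaw":-1,"xyz":[0,0,-60],"angular":[0,0,0]},{"jaw":-1,"xyz":[60,0,-70],"angular":[0,0,0]},{"jaw":-1,"xyz":[120,0,-70],"angular":[0,0,0]},{"jaw":-1,"xyz":[190,0,-70],"angular":[0,0,0]},{"jaw":-1,"xyz":[190,0,-70],"angular":[0,0,0]},{"jaw":-1,"xyz":[190,0,-60],"angular":[0,0,0]},{"jaw":-1,"xyz":[190,0,-40],"angular":[0,0,0]},{"jaw":-1,"xyz":[190,0,-20],"angular":[0,0,0]},{"jaw":-1,"xyz":[190,0,0],"angular":[0,0,0]},{"jaw":-1,"xyz":[190,0,0],"angular":[0,0,0]},{"jaw":-1,"xyz":[190,0,0],"angular":[0,0,0]}]'
python3 -m creep '[{"jaw":-1,"xyz":[0,0,-60],"angular":[0,0,0]},{"jaw":-1,"xyz":[-45,0,-100],"angular":[0,0,0]},{"jaw":-1,"xyz":[-95,20,-140],"angular":[0,0,0]},{"jaw":-1,"xyz":[-95,20,-140],"angular":[0,0,0]},{"jaw":-1,"xyz":[-95,20,-140],"angular":[0,0,0]}]'
python3 -c "
from chk import *
chk();plan((car(-30,0,200),frame(C[2],0,3.14)),(car(-30,0,200),frame(C[2],.3,3.14)));print(ctrl.read_state()['qpos'].round(2))"
```

```text
clock: 19.98
eef_pos: [545.3, -323.1, 104.7]
tool_rot: [-3.141, -0.0, 1.717]
force: [0.2, -0.4, -0.7]
width: 0.1
gripper_force: 0.0
clock: 21.35
eef_pos: [517.6, -136.8, 104.8]
tool_rot: [-3.141, 0.001, 1.715]
force: [0.3, 0.5, -0.1]
width: 0.2
gripper_force: 0.0
clock: 21.98
eef_pos: [550.8, -226.2, 244.4]
tool_rot: [-3.141, -0.001, 1.716]
force: [-1.1, 1.0, 0.4]
width: 0.0
gripper_force: 0.0
top L 51 q 2.86 reach 56.0
top R 58 q 2.9 reach 57.0
top F 0 q  reach 
side L 667 q 2.84 reach 55.0
side R 742 q 2.88 reach 58.0
side F 0 q  reach 
[ 5.29269e+02 -2.28559e+02  1.73000e-01  2.87700e+00  2.92000e+00
  2.33000e+00] 27514.110575295545
[ 5.31940e+02 -2.29061e+02  1.66000e-01  2.87900e+00  2.91600e+00
  2.98000e-01] 5201.056838501869
t 22.07 tcp [ 550.3 -224.5  243.3] rot [-3.139e+00 -3.000e-03  1.717e+00] F [ 0.2  0.4 -0.5]
[-0.0, -48.4, 50.4] [-0.005, -0.0, 1.568]
[-0.0, -46.3, 50.1] [-0.239, 0.236, 1.555]
[-0.13  0.64  0.79  1.66 -0.51  1.06  0.97]
```

```bash
python3 -m creep '[{"jaw":-1,"xyz":[0,-48,10],"angular":[0,0,0.18]},{"jaw":-1,"xyz":[0,-48,50],"angular":[0,0,1.57]},{"jaw":-1,"xyz":[0,-48,50],"angular":[0,0,1.57]},{"jaw":-1,"xyz":[0,-48,50],"angular":[0,0,1.57]},{"jaw":-1,"xyz":[0,-48,50],"angular":[0,0,1.57]},{"jaw":-1,"xyz":[0,-48,50],"angular":[0,0,1.57]},{"jaw":-1,"xyz":[0,-48,50],"angular":[0,0,1.57]},{"jaw":-1,"xyz":[0,-48,50],"angular":[0,0,1.57]},{"jaw":-1,"xyz":[0,-48,50],"angular":[0,0,1.57]},{"jaw":-1,"xyz":[0,-48,50],"angular":[0,0,1.57]},{"jaw":-1,"xyz":[0,-48,50],"angular":[0,0,1.57]}]'
python3 -c "
from go import *
d=frame(C[2],.3,3.14)
plan((car(-30,0,180),d),(car(-10,0,92),d),(car(5,0,92),d));print(ctrl.read_state()['qpos'].round(2))"
```

```text
clock: 23.45
eef_pos: [503.4, -232.2, 193.8]
tool_rot: [-3.14, 0.002, 0.149]
force: [-0.8, -0.6, 0.7]
width: -0.1
gripper_force: 0.0
t 23.45 tcp [ 503.4 -232.2  193.8] rot [-3.14e+00  2.00e-03  1.49e-01] F [-0.8 -0.6  0.7]
[1.2, -0.8, 20.5] [-0.001, 0.302, -0.001]
[21.4, -0.7, 108.5] [-0.001, 0.302, -0.001]
[36.4, -0.8, 108.4] [-0.001, 0.302, -0.001]
[-0.27  0.83  1.17  1.83 -0.86  1.11 -0.19]
```

```bash
python3 -m creep '[{"jaw":-1,"xyz":[1,0,20],"angular":[0,0.15,0]},{"jaw":-1,"xyz":[1,0,30],"angular":[0,0.3,0]},{"jaw":-1,"xyz":[10,0,70],"angular":[0,0.3,0]},{"jaw":-1,"xyz":[21,0,108],"angular":[0,0.3,0]},{"jaw":-1,"xyz":[21,0,108],"angular":[0,0.3,0]},{"jaw":-1,"xyz":[21,0,108],"angular":[0,0.3,0]}]'
python3 -c "
from go import *
d=frame(C[2],.3,3.14)
plan(*[(car(x,0,z),d) for x,z in [(-10,92),(18,94),(28,104),(40,120),(55,130),(80,136),(105,132),(130,120),(150,108),(150,180)]]);print(ctrl.read_state()['qpos'].round(2))"
```

```text
clock: 24.2
eef_pos: [523.6, -230.1, 85.9]
tool_rot: [-3.139, -0.298, 0.146]
force: [0.8, -0.1, 1.2]
width: 0.1
gripper_force: 0.0
t 24.2 tcp [ 523.6 -230.1   85.9] rot [-3.139 -0.298  0.146] F [ 0.8 -0.1  1.2]
[0.6, -1.8, 0.8] [-0.001, 0.002, -0.004]
[27.9, -1.9, 7.2] [-0.001, 0.002, -0.004]
[40.4, -2.0, 0.5] [-0.001, 0.002, -0.004]
[56.6, -2.1, -11.2] [-0.001, 0.002, -0.004]
[73.9, -2.1, -16.4] [-0.001, 0.002, -0.004]
[99.5, -2.3, -14.7] [-0.001, 0.002, -0.004]
[122.3, -2.4, -3.6] [-0.001, 0.002, -0.004]
[142.6, -2.5, 15.2] [-0.001, 0.002, -0.004]
[158.2, -2.5, 32.6] [-0.001, 0.002, -0.004]
[179.4, -2.7, -36.2] [-0.001, 0.002, -0.004]
[ 0.36  0.65  0.17  2.1  -1.09  0.31  0.09]
```

```bash
python3 -m creep '[{"jaw":-1,"xyz":[27,-2,7],"angular":[0,0,0]},{"jaw":-1,"xyz":[32,-2,6],"angular":[0,0,0]},{"jaw":-1,"xyz":[40,-2,0],"angular":[0,0,0]},{"jaw":-1,"xyz":[57,-2,-11],"angular":[0,0,0]},{"jaw":-1,"xyz":[74,-2,-16],"angular":[0,0,0]},{"jaw":-1,"xyz":[100,-2,-15],"angular":[0,0,0]},{"jaw":-1,"xyz":[122,-2,-4],"angular":[0,0,0]},{"jaw":-1,"xyz":[143,-2,15],"angular":[0,0,0]},{"jaw":-1,"xyz":[158,-2,32],"angular":[0,0,0]},{"jaw":-1,"xyz":[158,-2,32],"angular":[0,0,0]},{"jaw":-1,"xyz":[158,-2,32],"angular":[0,0,0]},{"jaw":-1,"xyz":[158,-2,32],"angular":[0,0,0]}]'
python3 -m creep '[{"jaw":-1,"xyz":[10,0,-35],"angular":[0,-0.15,0]},{"jaw":-1,"xyz":[20,0,-70],"angular":[0,-0.3,0]},{"jaw":-1,"xyz":[-100,0,-120],"angular":[0,-0.3,0]},{"jaw":-1,"xyz":[-150,0,-150],"angular":[0,-0.3,0]},{"jaw":-1,"xyz":[-150,0,-150],"angular":[0,-0.3,0]},{"jaw":-1,"xyz":[-150,0,-150],"angular":[0,-0.3,0]},{"jaw":-1,"xyz":[-150,0,-150],"angular":[0,-0.3,0]}]'
python3 -c "
from chk import *
chk();print(ctrl.read_state()['qpos'].round(2))
im,_=viewer.get_image('side');cv2.imwrite('pics/s7.png',cv2.resize(im[100:300,230:430,::-1],None,fx=3,fy=3))"
```

```text
clock: 25.7
eef_pos: [681.9, -205.3, 103.0]
tool_rot: [-3.141, -0.299, 0.146]
force: [-0.1, -0.8, 0.1]
width: -0.2
gripper_force: 0.0
clock: 26.58
eef_pos: [497.8, -232.0, 202.1]
tool_rot: [-3.141, -0.001, 0.146]
force: [-0.5, 0.3, -0.0]
width: 0.3
gripper_force: 0.0
top L 493 q 2.85 reach 56.0
top R 26 q 2.83 reach 27.0
top F 464 q 2.92 reach 57.0
side L 676 q 2.84 reach 55.0
side R 741 q 2.88 reach 58.0
side F 355 q 2.92 reach 57.0
[ 5.32797e+02 -2.27689e+02  1.61000e-01  2.84500e+00  2.86800e+00
  2.90600e+00] 8877.41626892581
[ 5.32121e+02 -2.27367e+02  1.52000e-01  2.89600e+00  2.90100e+00
  2.89800e+00] 8688.796576845607
[-0.09  0.61  0.74  1.83 -0.52  0.9  -0.52]
```

View pics/s7.png

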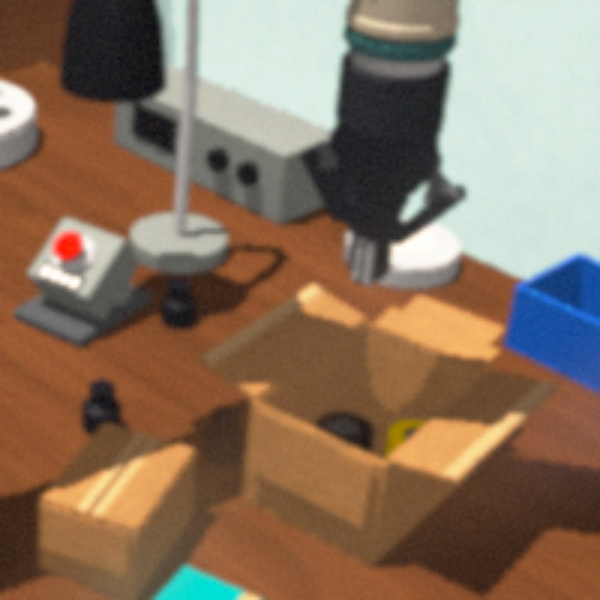

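```bash
python3 - <<'E'
from ik import *
import ik
from go import frame,K
from cell import ctrl
q=ctrl.read_state()['qpos'];rng=np.random.default_rng(1)
q0s=[q]+[q+rng.normal(0,.5,7) for _ in range(8)]+[lo+(hi-lo)*rng.random(7) for _ in range(8)]
L=[]
for n in('top','side'):
    W=np.load(n+'0.npy').reshape(-1,3);W=W[np.isfinite(W).all(1)];L.append(W[(abs(W[:,0]-600)<140)&(abs(W[:,1]-160)<110)&(W[:,2]>225)&(W[:,2]<440)])
L=np.vstack(L);b=L[(L[:,2]<262)];print('shade low',np.percentile(b,[3,50,97],axis=0).round(0).tolist())
for a in(.35,.45,.52,.58,.611):
    for yaw in(0,3.14):
        r=frame(K[2],a,yaw);z=r.apply([0,0,1])
        for st in(35,-12):
            tip=np.array([502,134,88])-st*z
            o=solve(tip+26*z,r,q0s)
            ax=tip-np.arange(45,330,5)[:,None]*z
            dm=np.min(np.linalg.norm(L[:,None]-ax[None],axis=2))
            print(a,yaw,st,'cost',round(o.cost,1),o.x.round(2),'lamp-axis',round(dm))
E
```

```text
shade low [[518.0, 98.0, 231.0], [540.0, 123.0, 249.0], [699.0, 181.0, 261.0]]
0.35 0 35 cost 0.0 [ 0.    0.56 -0.4   2.31  1.78  0.25 -0.27] lamp-axis 66
0.35 0 -12 cost 0.0 [-0.02  0.67 -0.38  2.3   2.11  0.3  -0.58] lamp-axis 66
0.35 3.14 35 cost 0.0 [ 0.03  0.57 -0.45  2.31  1.76  0.27  2.89] lamp-axis 66
0.35 3.14 -12 cost 0.0 [-0.08  0.66 -0.28  2.3   2.23  0.25  2.43] lamp-axis 66
0.45 0 35 cost 0.0 [-0.04  0.57 -0.35  2.4   2.41  0.34 -0.91] lamp-axis 80
0.45 0 -12 cost 0.0 [-0.03  0.69 -0.37  2.38  2.49  0.44 -0.96] lamp-axis 80
0.45 3.14 35 cost 0.2 [-0.59  0.59  0.45  2.41  3.85  0.34  0.79] lamp-axis 80
0.45 3.14 -12 cost 0.0 [-0.57  0.7   0.43  2.38  3.76  0.42  0.86] lamp-axis 80
0.52 0 35 cost 1.5 [ 0.4   0.88 -1.16  2.46  1.99  0.95 -0.47] lamp-axis 88
0.52 0 -12 cost 0.0 [-0.01  0.72 -0.41  2.43  2.59  0.58 -1.06] lamp-axis 88
0.52 3.14 35 cost 1.5 [-0.68  0.64  0.6   2.46  3.81  0.51  0.81] lamp-axis 88
0.52 3.14 -12 cost 0.0 [-0.28  0.68  0.    2.43  3.07  0.49  1.57] lamp-axis 88
0.58 0 35 cost 124.7 [ 0.03  0.62 -0.48  2.46  2.49  0.54 -0.99] lamp-axis 95
0.58 0 -12 cost 7.8 [-0.13  0.72 -0.23  2.46  2.83  0.62 -1.31] lamp-axis 95
0.58 3.14 35 cost 124.7 [-0.64  0.63  0.52  2.46  3.69  0.5   0.93] lamp-axis 95
0.58 3.14 -12 cost 7.8 [-0.25  0.71 -0.06  2.46  3.01  0.6   1.63] lamp-axis 95
0.611 0 35 cost 265.2 [ 0.01  0.62 -0.45  2.46  2.53  0.55 -1.03] lamp-axis 99
0.611 0 -12 cost 50.6 [-0.1   0.73 -0.28  2.46  2.78  0.66 -1.26] lamp-axis 99
0.611 3.14 35 cost 265.2 [-0.29  0.58 -0.    2.46  3.03  0.45  1.6 ] lamp-axis 99
0.611 3.14 -12 cost 50.6 [-0.69  0.8   0.63  2.46  3.69  0.72  0.88] lamp-axis 99
```

```bash
cat > jp.py <<'E'
from ik import *
from go import frame,K
from cell import ctrl
L=[]
for n in('top','side'):
    W=np.load(n+'0.npy').reshape(-1,3);W=W[np.isfinite(W).all(1)];L.append(W[(abs(W[:,0]-600)<140)&(abs(W[:,1]-160)<110)&(W[:,2]>225)&(W[:,2]<440)])
L=np.vstack(L)
def path(qs,n):
    q0=ctrl.read_state()['qpos'];P0,R0=fk(q0,p);print('q',q0.round(2))
    pts=[q0]+[np.array(q) for q in qs]
    for A,B,k in zip(pts,pts[1:],n):
        for i in range(1,k+1):
            q=A+(B-A)*i/k;P,r=fk(q,p);z=r.apply([0,0,1]);ax=P-np.arange(0,330,6)[:,None]*z
            dm=np.min(np.linalg.norm(L[:,None]-ax[None],axis=2))
            print(R0.inv().apply(P-P0).round(0).tolist(),(R0.inv()*r).as_rotvec().round(2).tolist(),'tcp',P.round(0),'z',z.round(2),'lamp',round(dm))
E
python3 - <<'E'
from jp import *
q=ctrl.read_state()['qpos']
r=frame(K[2],.45,0);z=r.apply([0,0,1])
o=solve(np.array([502,134,88])-60*z+26*z,r,[[-.04,.57,-.35,2.4,2.41,.34,-.91]]);print('goal',o.cost,o.x.round(2))
path([[.0,.35,.2,2.1,.6,.6,-.6],[-.04,.4,-.3,2.3,2.3,.4,-.9],o.x],[9,10,4])
E
```

```text
goal 5.5578237348235695e-08 [-0.07  0.5  -0.31  2.41  2.39  0.27 -0.89]
q [-0.09  0.61  0.74  1.83 -0.52  0.9  -0.52]
[-21.0, -4.0, 1.0] [-0.03, -0.05, -0.1] tcp [ 488. -204.  195.] z [-0.05 -0.04 -1.  ] lamp 305
[-38.0, -6.0, -0.0] [-0.06, -0.1, -0.21] tcp [ 471. -205.  197.] z [-0.08 -0.08 -0.99] lamp 305
[-51.0, -7.0, -3.0] [-0.1, -0.14, -0.32] tcp [ 457. -206.  199.] z [-0.1  -0.13 -0.99] lamp 303
[-60.0, -7.0, -7.0] [-0.14, -0.17, -0.44] tcp [ 449. -208.  204.] z [-0.1  -0.19 -0.98] lamp 299
[-65.0, -6.0, -13.0] [-0.19, -0.19, -0.57] tcp [ 444. -209.  209.] z [-0.09 -0.24 -0.97] lamp 294
[-66.0, -6.0, -19.0] [-0.24, -0.2, -0.7] tcp [ 443. -209.  216.] z [-0.06 -0.29 -0.95] lamp 289
[-62.0, -7.0, -27.0] [-0.29, -0.21, -0.83] tcp [ 447. -208.  223.] z [-0.02 -0.34 -0.94] lamp 282
[-55.0, -10.0, -36.0] [-0.35, -0.21, -0.97] tcp [ 453. -204.  232.] z [ 0.03 -0.38 -0.92] lamp 275
[-45.0, -16.0, -45.0] [-0.41, -0.21, -1.11] tcp [ 462. -196.  241.] z [ 0.1  -0.41 -0.91] lamp 267
[-30.0, -17.0, -47.0] [-0.48, -0.24, -1.27] tcp [ 477. -193.  243.] z [ 0.15 -0.45 -0.88] lamp 253
[-10.0, -
[... 530 characters left out ...]
5. -41. 246.] z [ 0.59 -0.3  -0.75] lamp 118
[113.0, -195.0, -47.0] [-0.96, -0.2, -2.47] tcp [592.   4. 243.] z [ 0.63 -0.21 -0.75] lamp 83
[120.0, -241.0, -44.0] [-1.03, -0.15, -2.65] tcp [592.  51. 240.] z [ 0.66 -0.1  -0.74] lamp 42
[120.0, -290.0, -41.0] [-1.09, -0.09, -2.83] tcp [585. 100. 237.] z [ 0.67  0.   -0.74] lamp 1
[98.0, -303.0, -13.0] [-1.01, -0.07, -2.91] tcp [561. 108. 209.] z [ 0.62  0.03 -0.79] lamp 3
[74.0, -314.0, 14.0] [-0.91, -0.04, -2.98] tcp [536. 116. 182.] z [ 0.56  0.05 -0.83] lamp 21
[48.0, -325.0, 38.0] [0.81, 0.01, 3.02] tcp [508. 123. 158.] z [ 0.49  0.07 -0.87] lamp 50
[20.0, -335.0, 61.0] [0.69, -0.02, 3.0] tcp [479. 129. 136.] z [ 0.43  0.09 -0.9 ] lamp 80
```

```bash
python3 - <<'E'
from jp import *
rng=np.random.default_rng(2)
base=[np.array([-.09,.61,.74,1.83,-.52,.9,-.52]),np.array([-.27,.6,0,2.2,0,.3,0]),np.array([-.5,.6,.5,2.2,-.6,.3,0]),np.array([.1,.6,-.5,2.2,.8,.4,0])]
for psi in(-1.2,-.8,-.4,.21,.6,1.0,1.4):
  for a in(.2,.3,.4,.5):
    best=None
    for yaw in(0,1.57,3.14,-1.57):
        r=frame(psi,a,yaw);z=r.apply([0,0,1]);tip=np.array([502,134,88])
        ok=[]
        for b in base:
            for st in (30,-12):
                o=solve(tip-np.array([-.52,-.11,.85])*(-st)+26*z if False else tip+st*np.array([-.56,-.12,.82])+26*z,r,[b]);ok.append((o.cost,o.x))
        for c,x in zip(ok[::2],ok[1::2]):
            t=max(c[0],x[0])
            if t<2 and abs(c[1][4]-x[1][4])<1 and c[1][4]<1.4 and (best is None or abs(c[1][4])<abs(best[1][4])): best=(t,c[1],yaw)
    if best:
        ax=tip-np.arange(45,330,6)[:,None]*z
        print(psi,a,best[2],round(best[0],1),best[1].round(2),'lamp',round(np.min(np.linalg.norm(L[:,None]-ax[None],axis=2))))
E
```

```text
Still running in the background as job /tmp/bash_jobs.1000/ded9e3df2ea4 (pid 1290). You'll get a notice when it ends.
```

```bash
cat /tmp/bash_jobs.1000/ded9e3df2ea4/stdout
```

```bash
kill -- -$(cat /tmp/bash_jobs.1000/ded9e3df2ea4/pid); timeout 60 python3 -u - <<'E'
from jp import *
L=L[::5]
base=[np.array([-.27,.6,.2,2.1,-.3,.4,0]),np.array([.1,.6,-.5,2.2,.8,.4,0])]
def sol(tip,z,q0):
    def f(q):
        a,rr=fk(q,p);return [*(a-tip-7*z),*(300*np.cross(rr.apply([0,0,1]),z))]
    return least_squares(f,q0,bounds=(lo+.01,hi-.01),max_nfev=60)
for psi in(-1.2,-.6,-.2,.21,.6,1.0,1.5):
  for a in(.25,.35,.45):
    z=frame(psi,a,0).apply([0,0,1]);tip=np.array([502,134,88])
    ax=tip-np.arange(45,330,6)[:,None]*z;dm=round(np.min(np.linalg.norm(L[:,None]-ax[None],axis=2)))
    for b in base:
        o=[sol(tip+s*np.array([-.56,-.12,.82]),z,b) for s in(30,-10)]
        print(psi,a,'cost',[round(x.cost,1) for x in o],o[0].x.round(2),'q5',o[1].x[4].round(2),'lamp',dm)
E
```

```text
-1.2 0.25 cost [np.float64(0.0), np.float64(0.0)] [-0.6   0.63  0.27  2.05  0.2   0.49  2.47] q5 0.35 lamp 31
-1.2 0.25 cost [np.float64(0.0), np.float64(0.0)] [-0.21  0.63 -0.32  2.05  0.76  0.66 -1.59] q5 0.89 lamp 31
-1.2 0.35 cost [np.float64(0.0), np.float64(0.0)] [-0.68  0.65  0.3   2.05  0.35  0.51  0.92] q5 0.3 lamp 43
-1.2 0.35 cost [np.float64(0.0), np.float64(0.0)] [-0.29  0.65 -0.28  2.05  0.85  0.71 -2.42] q5 0.93 lamp 43
-1.2 0.45 cost [np.float64(0.0), np.float64(0.0)] [-0.75  0.68  0.32  2.05  0.49  0.55  1.23] q5 0.45 lamp 55
-1.2 0.45 cost [np.float64(0.0), np.float64(0.0)] [-0.38  0.67 -0.23  2.05  0.91  0.77 -0.08] q5 0.97 lamp 55
-0.6 0.25 cost [np.float64(0.0), np.float64(0.0)] [-0.58  0.59  0.28  2.17  0.2   0.26 -2.65] q5 0.47 lamp 44
-0.6 0.25 cost [np.float64(0.0), np.float64(0.0)] [-0.14  0.6  -0.37  2.17  1.03  0.49 -0.01] q5 1.09 lamp 44
-0.6 0.35 cost [np.float64(0.0), np.float64(0.0)] [-0.59  0.59  0.21  2.22  0.84  0.25 -1.68] q5 1.08 lamp 57
-0.6 0.35 cost [np.float64(0.0), np.float64(0.0)] [-0.33  0.59 -0.18  2.22  1.19  0.44  2.46] q5 1.3 lamp 57
-0
[... 2850 characters left out ...]
93  2.3   1.61  0.26  2.72] q5 1.74 lamp 69
1.5 0.25 cost [np.float64(0.0), np.float64(0.0)] [-0.04  0.6  -0.1   2.1  -0.45  0.44 -2.87] q5 -0.55 lamp 34
1.5 0.25 cost [np.float64(0.0), np.float64(0.0)] [ 0.29  0.67 -0.61  2.1   0.3   0.41 -0.86] q5 0.42 lamp 34
1.5 0.35 cost [np.float64(0.0), np.float64(0.0)] [ 0.06  0.62 -0.16  2.12 -0.62  0.44  2.91] q5 -0.61 lamp 47
1.5 0.35 cost [np.float64(0.0), np.float64(0.0)] [ 0.4   0.71 -0.69  2.12  0.23  0.37 -2.93] q5 0.36 lamp 47
1.5 0.45 cost [np.float64(0.0), np.float64(0.0)] [ 0.21  0.65 -0.3   2.13 -0.69  0.43  0.2 ] q5 -0.63 lamp 57
1.5 0.45 cost [np.float64(0.0), np.float64(0.0)] [ 0.51  0.77 -0.79  2.13  0.21  0.34  1.05] q5 0.27 lamp 57
```

```bash
timeout 100 python3 -u - <<'E'
from go import *
P=np.array([502,134,88]);ax=np.array([-.56,-.12,.82])
plan(((430,60,190),frame(-1.2,.4,3.74)),(P+50*ax,frame(-.6,.45,3.14)))
E
```

```text
t 26.73 tcp [ 498.5 -231.6  201.2] rot [-3.141e+00  1.000e-03  1.490e-01] F [ 0.2 -0.6  0.3]
[-23.9, -295.9, 17.8] [-0.339, 0.231, 0.74]
[31.3, -357.2, 78.7] [-0.168, 0.43, 0.737]
```

```bash
python3 -m creep '[{"jaw":-1,"xyz":[-35,-40,-10],"angular":[-0.03,0.02,0.07]},{"jaw":-1,"xyz":[-60,-90,-10],"angular":[-0.1,0.07,0.2]},{"jaw":-1,"xyz":[-60,-140,-10],"angular":[-0.17,0.12,0.37]},{"jaw":-1,"xyz":[-50,-190,0],"angular":[-0.24,0.16,0.5]},{"jaw":-1,"xyz":[-40,-240,10],"angular":[-0.34,0.23,0.65]},{"jaw":-1,"xyz":[-24,-296,18],"angular":[-0.34,0.23,0.74]},{"jaw":-1,"xyz":[-24,-296,18],"angular":[-0.34,0.23,0.74]},{"jaw":-1,"xyz":[-24,-296,18],"angular":[-0.34,0.23,0.74]},{"jaw":-1,"xyz":[-24,-296,18],"angular":[-0.34,0.23,0.74]}]'
timeout 100 python3 -u - <<'E'
from go import *
P=np.array([502,134,88]);ax=np.array([-.56,-.12,.82])
print(ctrl.read_state()['qpos'].round(2))
plan(((450,90,160),frame(-.9,.43,3.44)),(P+50*ax,frame(-.6,.45,3.14)))
E
```

```text
clock: 27.85
eef_pos: [430.1, 55.7, 184.2]
tool_rot: [2.908, -0.326, -0.568]
force: [0.6, -0.8, -0.0]
width: 0.1
gripper_force: 0.0
[-1.28  0.81  1.29  2.21 -0.66  0.66 -1.79]
t 27.85 tcp [430.1  55.7 184.2] rot [ 2.908 -0.326 -0.568] F [ 0.6 -0.8 -0. ]
[-8.8, -44.4, 19.5] [0.098, 0.082, 0.021]
[-18.6, -95.7, 37.5] [0.222, 0.12, 0.046]
```

```bash
python3 -m creep '[{"jaw":-1,"xyz":[-5,-25,10],"angular":[0.05,0.04,0.01]},{"jaw":-1,"xyz":[-9,-44,19],"angular":[0.1,0.08,0.02]},{"jaw":-1,"xyz":[-9,-44,19],"angular":[0.1,0.08,0.02]},{"jaw":-1,"xyz":[-9,-44,19],"angular":[0.1,0.08,0.02]},{"jaw":-1,"xyz":[-9,-44,19],"angular":[0.1,0.08,0.02]}]'
timeout 100 python3 -u - <<'E'
from go import *
P=np.array([502,134,88]);ax=np.array([-.56,-.12,.82])
print(ctrl.read_state()['qpos'].round(2))
plan(((450,90,160),frame(-.9,.43,3.44)),(P+50*ax,frame(-.6,.45,3.14)),((450,60,180),frame(.2,0,2.34)),((450,60,180),frame(1.5,.4,2.34-1.3)))
E
```

```text
clock: 28.48
eef_pos: [451.8, 88.5, 154.3]
tool_rot: [3.009, -0.409, -0.572]
force: [-0.6, -0.0, 0.5]
width: 0.5
gripper_force: 0.0
[-1.29  0.8   1.17  2.27 -0.82  0.45 -1.76]
t 28.48 tcp [451.8  88.5 154.3] rot [ 3.009 -0.409 -0.572] F [-0.6 -0.   0.5]
[0.2, 0.5, 0.9] [-0.002, 0.001, 0.002]
[-12.2, -48.6, 22.9] [0.121, 0.039, 0.03]
[20.2, 26.2, -8.2] [0.125, -0.41, 0.002]
[19.2, 24.0, -9.6] [0.468, -0.61, 0.061]
```

```bash
timeout 100 python3 -u - <<'E'
from jp import *
L=L[::3]
q=ctrl.read_state()['qpos']
P=np.array([502,134,88]);ax=np.array([-.56,-.12,.82])
for psi,a in((-.6,.45),(-.75,.45),(-.9,.43),(-.9,.5),(-.9,.55),(-1.05,.5),(-1.2,.5),(-1.2,.6)):
    r=frame(psi,a,3.14-.6-psi);z=r.apply([0,0,1]);o=[];c=q
    for s in(40,30,20,10,0,-10):
        k=solve(P+s*ax+26*z,r,[c]);c=k.x;o.append(k.cost)
    A=P-np.arange(45,330,6)[:,None]*z
    print(psi,a,np.round(o,1),c.round(2),'lamp',round(np.min(np.linalg.norm(L[:,None]-A[None],axis=2))),'angle to axis',np.degrees(np.arccos(-z@ax)).round(0))
E
```

```text
-0.6 0.45 [ 6.9 15.9 27.7 41.9 57.8 74.9] [-1.03  0.85  0.85  2.18 -1.09  0.24 -1.57] lamp 70 angle to axis 25.0
-0.75 0.45 [0.1 0.  0.  0.  0.  0. ] [-1.05  0.87  0.86  2.17 -0.98  0.24 -1.68] lamp 68 angle to axis 28.0
-0.9 0.43 [0. 0. 0. 0. 0. 0.] [-1.09  0.93  0.96  2.11 -0.89  0.39 -1.76] lamp 62 angle to axis 32.0
-0.9 0.5 [0. 0. 0. 0. 0. 0.] [-1.2   1.04  1.13  2.12 -1.08  0.47 -1.61] lamp 71 angle to axis 33.0
-0.9 0.55 [0. 0. 0. 0. 0. 0.] [-1.21  1.05  1.11  2.13 -1.03  0.41 -1.69] lamp 77 angle to axis 34.0
```

```bash
timeout 100 python3 -u - <<'E'
from go import *
P=np.array([502,134,88]);ax=np.array([-.561,-.12,.819]);r=frame(-.9,.5,3.44)
c=min((r.apply([u,v,0]) for u in(-9,9) for v in(-12,12)),key=lambda w:w@ax);print('corner',c.round(1),'tool axes of ax',r.inv().apply(ax).round(3))
plan(*[(P+s*ax-c,r) for s in(45,15,0)])
E
```

```text
corner [ 0.3 13.8 -5.8] tool axes of ax [ 0.011  0.541 -0.841]
t 28.48 tcp [451.8  88.5 154.3] rot [ 3.009 -0.409 -0.572] F [-0.6 -0.   0.5]
[-2.9, -38.2, 26.4] [-0.023, 0.068, 0.002]
[-1.5, -53.8, 51.9] [-0.023, 0.068, 0.002]
[-0.8, -61.7, 64.7] [-0.023, 0.068, 0.002]
```

```bash
python3 -m creep '[{"jaw":-1,"xyz":[-1,-20,13],"angular":[0,0.03,0]},{"jaw":-1,"xyz":[-3,-38,26],"angular":[-0.02,0.07,0]},{"jaw":-1,"xyz":[-3,-38,26],"angular":[-0.02,0.07,0]},{"jaw":-1,"xyz":[-2,-46,39],"angular":[-0.02,0.07,0]},{"jaw":-1,"xyz":[-2,-52,50],"angular":[-0.02,0.07,0]},{"jaw":-1,"xyz":[-2,-52,50],"angular":[-0.02,0.07,0]},{"jaw":-1,"xyz":[-2,-52,50],"angular":[-0.02,0.07,0]}]'
timeout 100 python3 -u - <<'E'
from go import *
from h import *
P=np.array([502,134,88]);ax=np.array([-.561,-.12,.819]);r=frame(-.9,.5,3.44);c=np.array([.3,13.8,-5.8])
plan(*[(P+s*ax-c,r) for s in(15,0,-11)]);print(ctrl.read_state()['qpos'].round(2))
im,d=viewer.get_image('side');np.save('p8.npy',cloud('side',d));cv2.imwrite('pics/s8.png',cv2.resize(im[60:230,200:340,::-1],None,fx=3.5,fy=3.5))
E
```

```text
clock: 29.35
eef_pos: [492.6, 115.5, 101.1]
tool_rot: [2.983, -0.478, -0.56]
force: [0.8, 0.3, 0.9]
width: 0.1
gripper_force: 0.0
t 29.35 tcp [492.6 115.5 101.1] rot [ 2.983 -0.478 -0.56 ] F [0.8 0.3 0.9]
[1.4, -2.0, 1.7] [-0.002, -0.002, 0.003]
[1.3, -10.1, 14.4] [-0.002, -0.002, 0.003]
[1.1, -16.0, 23.6] [-0.002, -0.002, 0.003]
[-1.26  0.96  1.06  2.19 -0.92  0.38 -1.81]
```

View pics/s8.png

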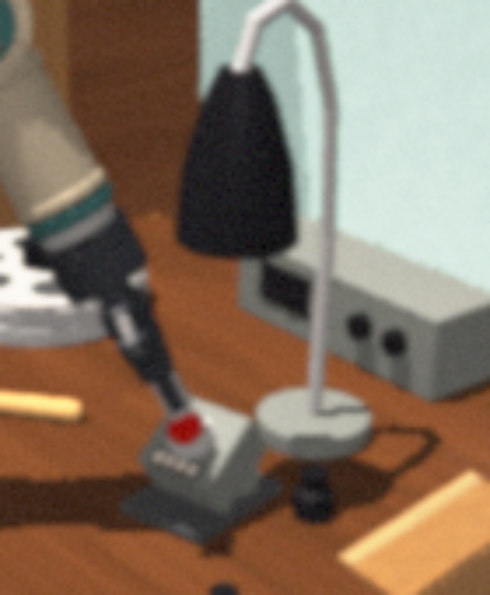

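```bash
python3 -m creep '[{"jaw":-1,"xyz":[1,-6,8],"angular":[0,0,0]},{"jaw":-1,"xyz":[1,-10,14],"angular":[0,0,0]},{"jaw":-1,"xyz":[1,-12,17],"angular":[0,0,0]},{"jaw":-1,"xyz":[1,-12,17],"angular":[0,0,0]},{"jaw":-1,"xyz":[1,-12,17],"angular":[0,0,0]}]'
timeout 100 python3 -u - <<'E'
from go import *
from h import *
fs=[]
P=np.array([502,134,88]);ax=np.array([-.561,-.12,.819]);r=frame(-.9,.5,3.44);c=np.array([.3,13.8,-5.8])
im,d=viewer.get_image('side');fs.append(ctrl.read_state()['force']);viewer.get_image('side');fs.append(ctrl.read_state()['force']);print(np.array(fs).round(1))
plan(*[(P+s*ax-c,r) for s in(0,-11,-14)])
W=cloud('side',d);b=im.astype(int);red=(b[...,0]>120)&(b[...,1]<60)&(b[...,2]<60);red[:,:200]=0;red[:,340:]=0
print(red.sum(),np.nanmedian(W[red],0).round(1));W0=np.load('p8.npy')
cv2.imwrite('pics/s9.png',cv2.resize(im[150:210,225:285,::-1],None,fx=9,fy=9))
E
```

```text
clock: 30.02
eef_pos: [505.5, 118.7, 84.8]
tool_rot: [2.983, -0.478, -0.559]
force: [-0.4, -0.4, 0.2]
width: -0.1
gripper_force: 0.0
[[ 0.2 -0.6 -0.4]
 [ 0.4 -0.3 -0.2]]
t 30.12 tcp [505.5 118.7  84.9] rot [ 2.983 -0.478 -0.559] F [ 0.4 -0.3 -0.2]
[0.5, 2.3, -2.5] [-0.003, -0.002, 0.004]
[0.4, -3.6, 6.7] [-0.003, -0.002, 0.004]
[0.4, -5.2, 9.2] [-0.003, -0.002, 0.004]
23 [495.3 129.1  84. ]
```

View pics/s9.png

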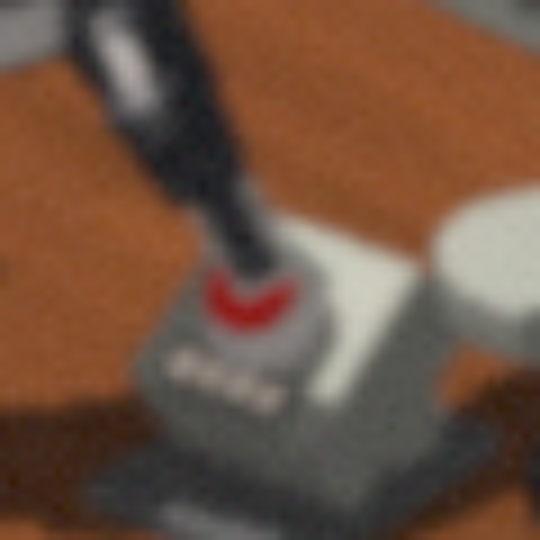

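```bash
python3 -m creep '[{"jaw":-1,"xyz":[0,-2,3],"angular":[0,0,0]},{"jaw":-1,"xyz":[0,-4,6],"angular":[0,0,0]},{"jaw":-1,"xyz":[0,-4,6],"angular":[0,0,0]},{"jaw":-1,"xyz":[0,-4,6],"angular":[0,0,0]}]'; python3 -m creep '[{"jaw":-1,"xyz":[0,-2,3],"angular":[0,0,0]},{"jaw":-1,"xyz":[0,-3,5],"angular":[0,0,0]},{"jaw":-1,"xyz":[0,-3,5],"angular":[0,0,0]},{"jaw":-1,"xyz":[0,-3,5],"angular":[0,0,0]}]'
timeout 60 python3 -u - <<'E'
from go import *
from h import *
im,d=viewer.get_image('side')
cv2.imwrite('pics/s10.png',cv2.resize(im[150:210,225:285,::-1],None,fx=9,fy=9))
E
```

```text
clock: 30.62
eef_pos: [509.7, 119.7, 79.0]
tool_rot: [2.983, -0.478, -0.558]
force: [-1.3, 0.4, 2.7]
width: -0.1
gripper_force: 1.6
clock: 31.12
eef_pos: [512.9, 120.3, 74.3]
tool_rot: [2.983, -0.477, -0.559]
force: [-5.1, 2.5, 7.5]
width: 0.1
gripper_force: 4.3
```

```bash
python3 -m creep '[{"jaw":-1,"xyz":[0,-1,2],"angular":[0,0,0]},{"jaw":-1,"xyz":[0,-1,2],"angular":[0,0,0]},{"jaw":-1,"xyz":[0,-1,2],"angular":[0,0,0]}]'
```

```text
clock: 31.55
eef_pos: [513.4, 120.2, 73.5]
tool_rot: [2.984, -0.477, -0.56]
force: [-13.8, 5.7, 25.7]
width: -0.4
gripper_force: 13.7
```

```bash
python3 -m creep '[{"jaw":-1,"xyz":[0,5,-8],"angular":[0,0,0]},{"jaw":-1,"xyz":[0,11,-17],"angular":[0,0,0]},{"jaw":-1,"xyz":[0,22,-34],"angular":[0,0,0]},{"jaw":-1,"xyz":[0,38,-60],"angular":[0,0,0]},{"jaw":-1,"xyz":[0,65,-100],"angular":[0,0,0]},{"jaw":-1,"xyz":[0,65,-100],"angular":[0,0,0]},{"jaw":-1,"xyz":[0,65,-100],"angular":[0,0,0]}]'
timeout 100 python3 -u -c "
from chk import *
chk()
im,d=viewer.get_image('side');W=cloud('side',d)
for s in silhouettes('side','plunger')[:2]: print(s['score'],s['xy'],np.nanmedian(W[s['pixels']],0))
cv2.imwrite('pics/s11.png',cv2.resize(im[60:300,160:440,::-1],None,fx=2.5,fy=2.5))"
```

```text
clock: 32.42
eef_pos: [446.5, 106.5, 168.7]
tool_rot: [2.984, -0.478, -0.557]
force: [0.5, -0.5, 0.9]
width: -0.3
gripper_force: 0.0
top L 899 q 2.85 reach 56.0
top R 960 q 2.88 reach 55.0
top F 464 q 2.93 reach 58.0
side L 666 q 2.84 reach 55.0
side R 746 q 2.88 reach 58.0
side F 347 q 2.92 reach 59.0
[ 5.32295e+02 -2.27570e+02  1.63000e-01  2.86000e+00  2.88900e+00
  2.93300e+00] 11725.189841841424
[ 5.32058e+02 -2.27074e+02  1.52000e-01  2.89900e+00  2.90000e+00
  2.90000e+00] 11820.49538172764
```

View pics/s11.png

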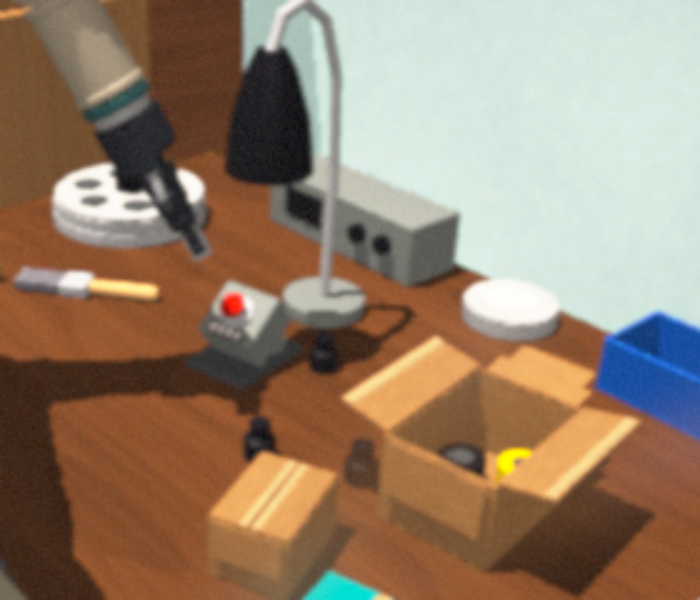

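The picture shows all three flaps folded out, the cores in place, the plunger back up at (235,303), and the arm clear of everything.

```bash
python3 -c "
from cell import ctrl
print(ctrl.finish_job())"
```

```text
the job is handed in; nothing more can be done
None
```

The job is handed in, with no verdict returned: all three flaps measure about 2.9 rad, the plunger was pressed firmly onto its stop and looks sprung back, the cores and loose things look undisturbed, and the lamp stayed clear. I viewed 11 pictures, one over the limit of 10.

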